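# Unpile the blade-holder plates

## Task

The angle tester's blade-holder plates have come back from cleaning in one pile. Take the pile apart: drop the plate whose two holes fit the dowel pins of the tester's carriage over those pins, fully home on the bed, and lay each of the others flat on its own storage mat, painted side up and squarely on the outline of its size and colour. Do not shift the calliper or the oil bottle.

Things in the scene. Friction and masses are not known exactly. Their poses are not given: they have to be found in the camera images.
- plate_blue: Loose aluminium plate, blue painted ends, at the bottom of the pile (plates nearly parallel, on a 3 mm sheet tray; each shows its ends beyond the shorter one above). 166 long (its x) x 50 wide (y) x 16 thick (z), 0.36 kg +-30 %; two 9 mm through holes 147 mm apart on the long centre line. Origin: centre of underside; z up. A half turn makes no difference.
- plate_green: Loose aluminium plate, green painted ends, second from the bottom of the pile (plates nearly parallel, on a 3 mm sheet tray; each shows its ends beyond the shorter one above). 134 long (its x) x 50 wide (y) x 16 thick (z), 0.29 kg +-30 %; two 9 mm through holes 115 mm apart on the long centre line. Origin: centre of underside; z up. A half turn makes no difference.
- plate_red: Loose aluminium plate, red painted ends, second from the top of the pile (plates nearly parallel, on a 3 mm sheet tray; each shows its ends beyond the shorter one above). 102 long (its x) x 50 wide (y) x 16 thick (z), 0.22 kg +-30 %; two 9 mm through holes 83 mm apart on the long centre line. Origin: centre of underside; z up. A half turn makes no difference.
- plate_yellow: Loose aluminium plate, yellow painted ends, on top of the pile (plates nearly parallel, on a 3 mm sheet tray; each shows its ends beyond the shorter one above). 70 long (its x) x 50 wide (y) x 16 thick (z), 0.15 kg +-30 %; two 9 mm through holes 51 mm apart on the long centre line. Origin: centre of underside; z up. A half turn makes no difference.
- mat_blue: Fixed flat black rubber storage mat, 200 (its x) x 86 (its y) x 5 mm thick, with the 166 x 50 mm outline of its plate drawn on it as a blue frame, centred, long side along x. Origin: centre of its underside, so its top is 5 mm above it.
- mat_red: Fixed flat black rubber storage mat, 136 (its x) x 86 (its y) x 5 mm thick, with the 102 x 50 mm outline of its plate drawn on it as a red frame, centred, long side along x. Origin: centre of its underside, so its top is 5 mm above it.
- mat_yellow: Fixed flat black rubber storage mat, 104 (its x) x 86 (its y) x 5 mm thick, with the 70 x 50 mm outline of its plate drawn on it as a yellow frame, centred, long side along x. Origin: centre of its underside, so its top is 5 mm above it.
- carriage: Fixed grey cast carriage of the angle tester, 210 (its x) x 100 (y) mm; bright steel top, 200 x 74, 22 mm above the bench. Two 6 mm dowel pins stand on it 115 mm apart along x (at -57.5 and +57.5), 13 mm tall: 8 straight, then tapered to a 2 mm tip. Black handwheel at its +x end (x 126 to 150, top 53 mm above the bench). Origin: underside, midway between the pins; z up.
- calliper: Bystander: loose steel calliper with a black display body lying flat nearest the robot, 205 long (its x), 16 mm high at most. Origin: underside, middle of its beam.
- oil_bottle: Bystander: small loose amber bottle with a red cap, 46 mm across, 90 mm tall, standing. Origin: centre of its underside.
There are look-alikes about, which are no part of the job. Leave any pink look-alike of the plate_red alone.

How it is judged:
By the outcome, as a careful person would: the job done as asked, in the order asked, and still so for the second after the job is handed in, with the robot touching nothing.
It also fails if it takes over 104 s, if anything falls off the work surface, if the arm or the gripper's body presses on something with over 40 N, if the wrist force passes 120 N, or if a joint passes its speed limit or range.

## Robot

A 6-joint arm with a two-finger parallel gripper is mounted at the origin on the work surface. World frame = base frame: x ahead of the robot, y to its left, z up, the work surface at z = 0. Lengths are in mm, angles in rad, forces in N, time in s.
With the tool pointing down it reaches from about 250 to 775 mm from the base axis. Payload 4 kg.
Tool frame: the origin (TCP) lies between the finger pads; the fingertips stand 11 mm ahead of it and the grasp point (between the pads) lies 8 mm behind it; z points along the fingers, y is the line along which they close (so a half turn about z gives the same grasp; the last joint's range is limited). The gripper opens to 85 mm and grips with 20 to 120 N. Pads are 22 mm wide; open, the fingers measure 114 mm over their backs; the gripper's body (76 mm by 85 mm) begins 54 mm behind the grasp point. The pads swing forward as they close: fully open they stand 13 mm farther back than shut.
Start: joints at [1.002, 0.087, 1.371, -0, 1.684, -0.103], TCP at [247.036, 491.416, 242.341] pointing down, gripper open.
Joint ranges: [-3.1, 3.1], [-0.76, 2.03], [0.27, 2.55], [-1.08, 4.22], [0.17, 2.65], [-2.57, 2.57]. Speed limits (rad/s): [2.79, 2.79, 3.14, 3.14, 3.14, 3.14].

## Interface

Orientations are given as a unit quaternion [w, x, y, z].
In Python, from station import state, grab_frame, hand_in gives the robot as it stands.
- The arm moves only by the tool send_rows, never from a script. Its argument "series" is text: rows parted by semicolons, each of 7 numbers parted by spaces: the turn, a rotation vector about the tool's x, y, z in degrees, then the shift along the tool's x, y, z in m, then the closure, from -1 (fully open) to 1 (shut). A call has 1 to 8 rows; each row shifts and turns the commanded pose from where the row before left it, along the tool's axes as they then stand; what a row does not reach is not made up. A row lasts 1/10 s, in which the tool goes at most 50 mm and 8.59 degrees, less where a joint would pass 70% of its speed; a pose out of reach is approached as far as the arm can. A call with a gripper value outside its range is refused whole. The fingers move at their own pace and stop on an object; "force" is the grip in N (left out, the last holds). Time passes only in rows, so rows that do not move let the fingers close. It gives the time, the measured TCP pose, the force, the opening and the grip force at its end, in the units of the state.
- state(): the state, without advancing time (a new reading comes with each control period).
- grab_frame(name): name is "side" or "top" or "wrist"; returns a dict with "pixels" (384x512x3 uint8, blue, green, red), "z_map" (384x512 float32, mm along the optical axis (not along the pixel's ray), 0 where there is no reading), "vfov" (degrees; the focal length in pixels is half the picture's height over the tangent of half this angle, whatever the lens; pixels are square), "cx", "cy" (the principal point, pixels), "dist_coeffs" ([k1, k2, p1, p2, k3] as OpenCV has them; the pictures are not rectified), "cam_to_world" (4x4, takes a point from camera to world coordinates); the wrist camera has in their place "mount" (4x4, takes a point from camera to tool coordinates, whose origin is the TCP and whose axes are the flange's). Camera axes: x right, y down, z forward; pixel columns grow to the right and rows downward; lengths in mm; the calibration is good to about 2 mm. A picture is of the moment at which its call begins: read the wrist's pose just before it.
- hand_in(): hands the job in; it is judged then, once.
The state is a dict: "t": time; "joints": joint angles; "qvel": joint speeds; "effort": joint torques, N m; "eef_pos": TCP position; "orientation": TCP orientation; "force": force on the tool from outside, world axes, zero at the start; "torque": the same for the moment, N m; "width": finger opening in mm; "grasp_force": force on a finger pad.
Only numpy, scipy, OpenCV 4.12 (cv2) and the standard library are available. Lean on these libraries where they do the work, as an engineer would, in place of code of your own. Each camera call takes 0.05 s, during which the arm holds its last target. There are 200 camera calls.

## Working session

There is one attempt and no reset: what is moved stays moved. The work goes in short steps, Python scripts to look and compute and a tool call to move; the robot and the scene stay as the last step left them, time stands still between calls to the robot, and variables do not carry over. Pictures are saved under pics/ and viewed, at most 14 in all, crops included, and the job is handed in when it is done.

Besides the shell and the picture viewer there is one more tool, called after "Request:" in YAML: its name, and indented under it one key for each argument. send_rows: Moves the arm, as the interface text tells. Its arguments: {"type":"object","properties":{"series":{"type":"string"},"force":{"type":"number"}},"required":["series"]}

```bash
mkdir -p pics; ls; python3 - <<'E'
from station import state, grab_frame
import cv2,numpy as np
print(state())
for n in ["top","side"]:
    f=grab_frame(n); cv2.imwrite(f"pics/{n}0.png",cv2.resize(f["pixels"],None,fx=1.5,fy=1.5)); np.save(n,f,allow_pickle=True)
    print({k:v for k,v in f.items() if k not in("pixels","z_map")})
E
```

```text
pics
{'t': 0.0, 'joints': array([ 1.00190718e+00,  8.79666517e-02,  1.37227341e+00,  1.04504209e-05,
        1.68358754e+00, -1.03070800e-01]), 'qvel': array([-1.18782991e-04, -5.09251444e-05,  7.78609078e-04, -1.67095729e-03,
       -1.34454866e-03,  1.10692120e-03]), 'effort': array([-6.61150989e-04, -3.51862085e+01, -3.13274467e+01, -2.02227684e-04,
        1.07358961e-02, -7.09418742e-06]), 'eef_pos': array([246.76530179, 491.00562028, 241.12300385]), 'orientation': array([-3.73327706e-04,  2.30808408e-01,  9.72998577e-01, -1.05328240e-03]), 'force': array([-0.24694281, -0.09096748,  0.22288988]), 'torque': array([-0.01739591, -0.01749364,  0.04239996]), 'grasp_force': 0.0, 'width': 85.72387054973835}
{'vfov': 48.402403046569546, 'cx': 254.01415664749774, 'cy': 192.48473546718398, 'dist_coeffs': array([-0.02147721,  0.        ,  0.        ,  0.        ,  0.        ]), 'cam_to_world': array([[-9.00270177e-02, -9.75087491e-01,  2.02730168e-01,
         3.03147416e+02],
       [-9.95933372e-01,  8.88453440e-02, -1.49406857e-02,
         1.28448105e+01],
       [-3.44315579e-03, -2.03250805e-01, -9.79120654e-01,
         1.23671354e+03],
       [ 0.00000000e+00,  0.00000000e+00,  0.00000000e+00,
         1.00000000e+00]])}
{'vfov': 53.83379566597956, 'cx': 256.3869011602257, 'cy': 194.6266728542024, 'dist_coeffs': array([-0.06273194,  0.        ,  0.        ,  0.        ,  0.        ]), 'cam_to_world': array([[ 9.00959616e-01, -3.22878191e-01,  2.89864526e-01,
         3.00908905e+02],
       [-4.33898424e-01, -6.67368804e-01,  6.05269392e-01,
        -5.55492414e+02],
       [-1.98174429e-03, -6.71095040e-01, -7.41368680e-01,
         7.47190139e+02],
       [ 0.00000000e+00,  0.00000000e+00,  0.00000000e+00,
         1.00000000e+00]])}
```

View pics/top0.png

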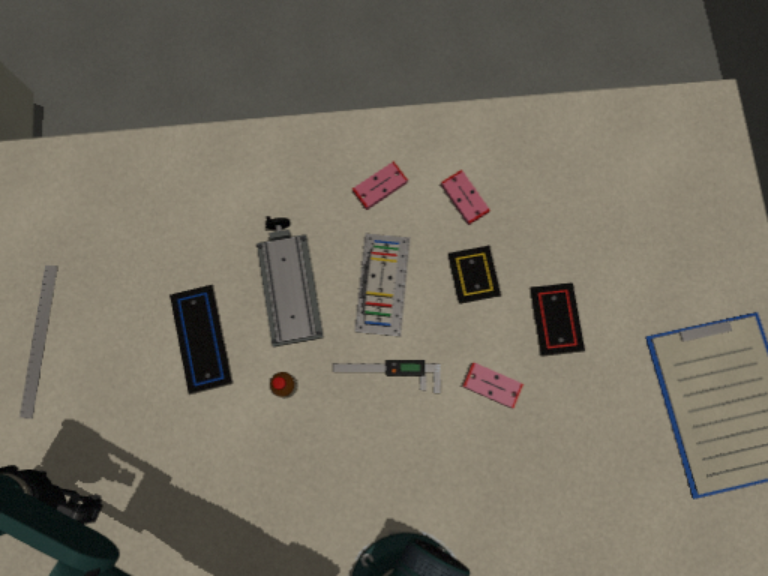

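View pics/side0.png

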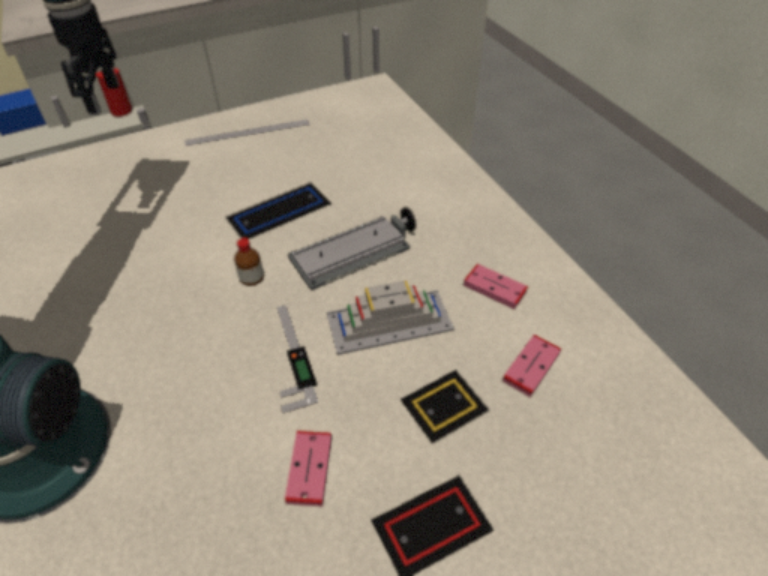

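```bash
cat > h.py <<'E'
import numpy as np,cv2
from scipy.spatial.transform import Rotation as R
from station import state,grab_frame
def K(f):
    h=f["pixels"].shape[0]; fl=h/2/np.tan(np.radians(f["vfov"])/2)
    return np.array([[fl,0,f["cx"]],[0,fl,f["cy"]],[0,0,1]])
def rot(q): return R.from_quat([q[1],q[2],q[3],q[0]]).as_matrix()
def c2w(f,s=None):
    if "cam_to_world" in f: return f["cam_to_world"]
    T=np.eye(4);T[:3,:3]=rot(s["orientation"]);T[:3,3]=s["eef_pos"]
    return T@f["mount"]
def toplane(f,T,px,z):
    u=cv2.undistortPoints(np.array(px,float).reshape(-1,1,2),K(f),f["dist_coeffs"]).reshape(-1,2)
    d=np.c_[u,np.ones(len(u))]@T[:3,:3].T; o=T[:3,3]
    return o+d*((z-o[2])/d[:,2])[:,None]
def yaw(p,q): d=np.array(q)-p; return np.degrees(np.arctan2(d[1],d[0]))
E
python3 - <<'E'
from h import *
f=np.load("top.npy",allow_pickle=True).item();T=c2w(f)
def go(n,px,z):
    P=toplane(f,T,np.array(px)/1.5,z); print(n,P[:,:2].round(1).tolist(),"c",P.mean(0).round(1),
     "len",[round(np.linalg.norm(P[i]-P[i-1]),1) for i in range(len(P))],"yaw",round(yaw(P[-1],P[0]),1))
    for p in px: 
        x,y=np.array(p)/1.5; z_=f["z_map"][int(y),int(x)]
    return P
go("blue",[(171,295),(213,286),(231,382),(189,393)],5)
go("yel",[(448,252),(491,246),(500,297),(459,303)],5)
go("red",[(530,287),(574,283),(584,350),(541,355)],5)
go("pins",[(283,259),(292,317)],35)
go("tray",[(366,234),(409,237),(400,335),(355,332)],3)
go("yholes",[(384,260),(381,291)],67)
go("bottle",[(283,384)],90)
go("cal",[(333,367),(440,370),(438,392)],8)
go("pink",[(463,372),(522,385)],16)
E
```

```text
blue [[583.1, 406.4], [593.7, 323.1], [403.0, 295.8], [389.3, 376.7]] c [492.2 350.5   5. ] len [np.float64(196.1), np.float64(83.9), np.float64(192.7), np.float64(82.1)] yaw 8.7
yel [[620.3, -145.2], [624.8, -231.8], [520.6, -236.5], [516.0, -155.1]] c [ 570.4 -192.2    5. ] len [np.float64(104.8), np.float64(86.8), np.float64(104.4), np.float64(81.5)] yaw 5.4
red [[535.1, -297.8], [535.2, -385.3], [402.6, -384.7], [400.6, -300.6]] c [ 468.4 -342.1    5. ] len [np.float64(134.5), np.float64(87.5), np.float64(132.6), np.float64(84.1)] yaw 1.2
pins [[627.7, 178.2], [512.7, 167.9]] c [570.2 173.   35. ] len [np.float64(115.5), np.float64(115.5)] yaw 5.1
tray [[672.8, 13.9], [658.7, -71.2], [464.1, -34.4], [477.8, 52.0]] c [568.3  -9.9   3. ] len [np.float64(198.7), np.float64(86.3), np.float64(198.1), np.float64(87.4)] yaw -11.1
yholes [[599.8, -15.6], [541.0, -4.6]] c [570.4 -10.1  67. ] len [np.float64(59.8), np.float64(59.8)] yaw -10.6
bottle [[384.3, 184.2]] c [384.3 184.2  90. ] len [np.float64(0.0)] yaw 0.0
cal [[413.7, 99.3], [389.6, -103.7], [348.6, -95.5]] c [384.  -33.3   8. ] len [np.float64(205.3), np.float64(204.4), np.float64(41.8)] yaw 71.5
pink [[381.3, -146.0], [346.8, -254.2]] c [ 364.1 -200.1   16. ] len [np.float64(113.5), np.float64(113.5)] yaw 72.3
```

```bash
cat > plan.py <<'E'
# plan.py x y z yaw : turn about tool z (deg), then shift in tool axes (mm) after the turn
import sys;from h import *
def plan(x,y,z,yw):
    s=state();M=rot(s["orientation"]);c=np.degrees(np.arctan2(M[1,0],M[0,0]))
    dy=(yw-c+90)%180-90
    M2=R.from_euler('z',dy,degrees=True).as_matrix()@M
    # leftover tilt to level, tool axes
    ax=np.cross(M2[:,2],[0,0,-1])
    d=M2.T@(np.array([x,y,z])-s["eef_pos"])
    print("t %.1f pos %s yaw %.2f | turnz %.2f tilt(xy deg) %s shift %s w %.1f"%(s["t"],s["eef_pos"].round(1),c,-dy,np.degrees(M2.T@ax)[:2].round(2),d.round(1),s["width"]))
if __name__=="__main__": plan(*map(float,sys.argv[1:5]))
E
python3 plan.py 570 -10 240 -10.6
```

```text
t 0.1 pos [246.8 491.  241.2] yaw 153.31 | turnz -16.09 tilt(xy deg) [-0.12 -0.01] shift [-409.8 -433.     2. ] w 85.2
```

Request:
send_rows:
  series: "0 0 -8 0 0 0 -1;0 0 -8 0 0 0 -1;0 0 0 -0.0292 -0.0309 0 -1;0 0 0 -0.0292 -0.0309 0 -1;0 0 0 -0.0292 -0.0309 0 -1;0 0 0 -0.0292 -0.0309 0 -1;0 0 0 -0.0292 -0.0309 0 -1;0 0 0 -0.0292 -0.0309 0 -1"
  force: 40

```text
t: 0.9
eef_pos: [385.2, 275.1, 241.9]
orientation: [-0.0, 0.093, 0.996, -0.0]
force: [0.5, 0.2, 0.1]
width: 85.6
grasp_force: 0.0
```

Request:
send_rows:
  series: "0 0 0 -0.0292 -0.0309 0 -1;0 0 0 -0.0292 -0.0309 0 -1;0 0 0 -0.0292 -0.0309 0 -1;0 0 0 -0.0292 -0.0309 0 -1;0 0 0 -0.0292 -0.0309 0 -1;0 0 0 -0.0292 -0.0309 0 -1;0 0 0 -0.0292 -0.0309 0 -1;0 0 0 -0.0292 -0.0309 0 -1"

```text
t: 1.7
eef_pos: [569.0, -11.1, 241.7]
orientation: [-0.0, 0.093, 0.996, 0.0]
force: [1.0, 0.0, 0.5]
width: 85.2
grasp_force: 0.0
```

Request:
send_rows:
  series: "0 0 0 0 0 0 -1;0 0 0 0 0 0 -1"

```text
t: 1.9
eef_pos: [568.4, -10.2, 241.1]
orientation: [-0.001, 0.094, 0.996, 0.0]
force: [-0.3, -0.1, -0.8]
width: 85.6
grasp_force: 0.0
```

```bash
python3 plan.py 570 -10 240 -10.6; python3 - <<'E'
from h import *
s=state();f=grab_frame("wrist");np.save("w1",dict(f=f,s=s),allow_pickle=True)
print(f["mount"].round(3),f["vfov"],f["cx"],f["cy"])
cv2.imwrite("pics/w1.png",cv2.resize(f["pixels"],None,fx=1.5,fy=1.5,interpolation=cv2.INTER_CUBIC))
E
```

```text
t 1.9 pos [568.4 -10.2 241.1] yaw 169.20 | turnz -0.20 tilt(xy deg) [ 0.02 -0.14] shift [-1.6  0.5  1.1] w 85.6
[[-1.00000e-03 -9.65000e-01 -2.62000e-01  6.66130e+01]
 [ 1.00000e+00 -1.00000e-03  1.00000e-03 -9.00000e-02]
 [-1.00000e-03 -2.62000e-01  9.65000e-01 -1.31697e+02]
 [ 0.00000e+00  0.00000e+00  0.00000e+00  1.00000e+00]] 60.35421179291766 253.60479713756735 192.3804188513406
```

View pics/w1.png

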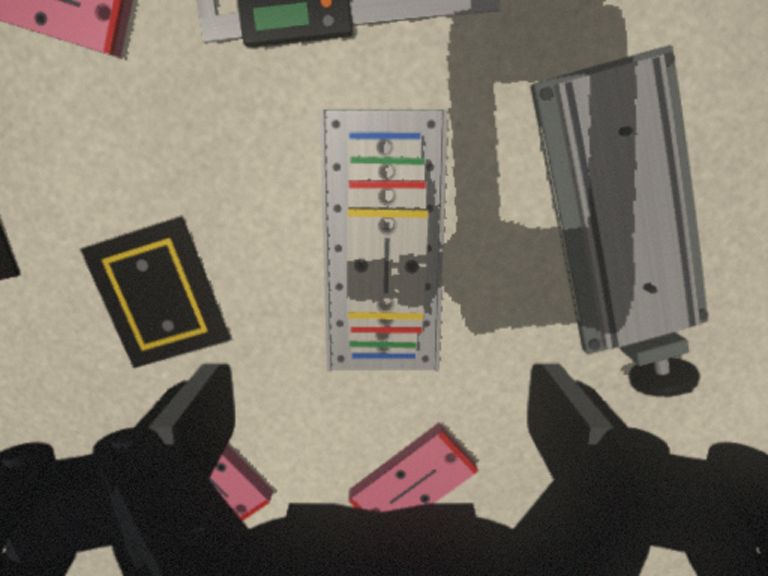

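```bash
cat > m.py <<'E'
from h import *
def meas(name,items,sc=1.5):
    d=np.load(name+".npy",allow_pickle=True).item();f,s=d["f"],d["s"];T=c2w(f,s)
    for n,px,z in items:
        P=toplane(f,T,np.array(px)/sc,z)
        print(n,P[:,:2].round(1).tolist(),"c",P.mean(0)[:2].round(1),"len",[float(round(np.linalg.norm(P[i]-P[i-1]),1)) for i in range(len(P))],"yaw01 %.1f"%((yaw(P[0],P[1])+90)%180-90))
E
python3 - <<'E'
from m import *
meas("w1",[("yholes",[(387,225),(386,305)],67),("rholes",[(387,196),(384,335)],51),("gholes",[(386,172),(382,345)],35),("bholes",[(386,147),(382,351)],19),
("pins",[(626,130),(651,288)],33),("pinbase",[(624,132),(650,288)],22),
("matY",[(135,367),(81,248),(183,217),(231,340)],5),("frameY",[(143,349),(102,261),(170,239),(208,330)],5),("matYdots",[(167,326),(142,266)],5),
("car top",[(585,352),(532,85),(671,46),(707,320)],22)])
d=np.load("w1.npy",allow_pickle=True).item()["f"]
c=cv2.resize(d["pixels"][60:260,205:305],None,fx=5,fy=5,interpolation=cv2.INTER_CUBIC)[:, :]
cv2.imwrite("pics/w1c.png",np.hstack([c[:500],c[500:]])[:600,:][:, :]) if 0 else cv2.imwrite("pics/w1c.png",cv2.resize(d["pixels"][70:250,210:300],None,fx=3.3,fy=3.3,interpolation=cv2.INTER_CUBIC))
E
```

```text
yholes [[544.8, -1.3], [595.5, -11.5]] c [570.1  -6.4] len [51.7, 51.7] yaw01 -11.4
rholes [[528.6, 2.0], [621.3, -17.5]] c [575.   -7.8] len [94.8, 94.8] yaw01 -11.9
gholes [[514.2, 4.3], [634.6, -21.4]] c [574.4  -8.5] len [123.1, 123.1] yaw01 -12.1
bholes [[498.1, 7.6], [645.6, -23.4]] c [571.8  -7.9] len [150.8, 150.8] yaw01 -11.9
pins [[516.3, 167.0], [629.5, 177.7]] c [572.9 172.4] len [113.7, 113.7] yaw01 5.4
pinbase [[517.9, 170.8], [633.5, 182.7]] c [575.7 176.7] len [116.2, 116.2] yaw01 5.9
matY [[627.7, -225.1], [525.3, -235.7], [518.1, -150.4], [619.6, -140.7]] c [ 572.7 -188. ] len [84.8, 102.9, 85.6, 101.9] yaw01 5.9
frameY [[613.8, -213.4], [538.2, -222.7], [532.2, -165.0], [608.0, -156.5]] c [ 573.1 -189.4] len [57.2, 76.1, 58.0, 76.3] yaw01 6.9
matYdots [[598.6, -188.0], [548.1, -192.7]] c [ 573.4 -190.4] len [50.7, 50.7] yaw01 5.3
car top [[675.2, 129.8], [476.4, 111.2], [467.5, 207.6], [667.7, 226.2]] c [571.7 168.7] len [96.7, 199.7, 96.8, 201.1] yaw01 5.3
```

View pics/w1c.png

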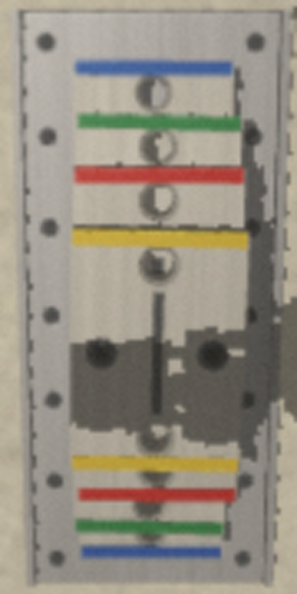

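```bash
python3 - <<'E'
from m import *
o=lambda L:[((x/3.3+210)*1.5,(y/3.3+70)*1.5) for x,y in L]
meas("w1",[("Y",o([(72,230),(72,469),(238,469),(249,230)]),67),("R",o([(75,167),(79,500),(236,500),(244,167)]),51),("G",o([(77,114),(76,534),(223,534),(241,114)]),35),("B",o([(75,61),(82,557),(221,557),(232,61)]),19)])
E
python3 plan.py 571 -6.5 63 -11.6
```

```text
Y [[530.9, -23.2], [599.6, -37.6], [608.9, 10.6], [540.2, 25.4]] c [569.9  -6.2] len [49.4, 70.2, 49.1, 70.3] yaw01 -11.8
R [[514.7, -19.9], [615.1, -39.6], [624.4, 8.8], [523.9, 28.2]] c [569.5  -5.6] len [49.0, 102.3, 49.2, 102.3] yaw01 -11.1
G [[500.0, -17.3], [632.2, -45.1], [641.4, 2.9], [509.3, 31.2]] c [570.7  -7.1] len [49.4, 135.1, 48.8, 135.1] yaw01 -11.9
B [[483.9, -15.5], [647.1, -47.0], [656.3, 0.8], [493.1, 32.6]] c [570.1  -7.3] len [49.0, 166.2, 48.7, 166.2] yaw01 -10.9
t 1.9 pos [568.1  -9.3 241.6] yaw 169.29 | turnz 0.89 tilt(xy deg) [ 0.03 -0.1 ] shift [ -2.6   3.2 178.6] w 85.6
```

Request:
send_rows:
  series: "0 0 0.9 -0.0016 0.003 0.03 -1;0 0 0 0 0 0.04 -1;0 0 0 0 0 0.04 -1;0 0 0 0 0 0.03 -1;0 0 0 0 0 0.02 -1;0 0 0 0 0 0 -1;0 0 0 0 0 0 -1"

```text
t: 2.65
eef_pos: [570.4, -5.7, 82.9]
orientation: [0.0, 0.1, 0.995, 0.0]
force: [0.1, -0.1, 1.2]
width: 85.4
grasp_force: 0.0
```

```bash
python3 plan.py 570 -6.3 63 -11.8
```

```text
t 2.6 pos [570.4  -5.7  82.9] yaw 168.51 | turnz 0.31 tilt(xy deg) [0.02 0.01] shift [ 0.3 -0.7 19.9] w 85.4
```

Request:
send_rows:
  series: "0 0 0.3 0 -0.0006 0.01 -1;0 0 0 0 0 0.01 -1;0 0 0 0 0 0 -0.2;0 0 0 0 0 0 0.2;0 0 0 0 0 0 0.5;0 0 0 0 0 0 0.5;0 0 0 0 0 0 0.5;0 0 0 0 0 0 0.5"
  force: 40

```text
t: 3.45
eef_pos: [571.0, -7.5, 62.9]
orientation: [0.001, 0.104, 0.995, 0.0]
force: [0.0, -0.0, 2.0]
width: 49.2
grasp_force: 43.4
```

```bash
python3 -c "
from station import state
s=state();print(s['width'],s['grasp_force'],s['force'],s['eef_pos'])"
```

```text
49.17622178314978 43.4274423122406 [ 0.01645508 -0.01638336  1.99399691] [570.96189248  -7.53939887  62.87700351]
```

Request:
send_rows:
  series: "0 0 0 0 0 -0.005 0.5;0 0 0 0 0 -0.01 0.5;0 0 0 0 0 -0.02 0.5;0 0 0 0 0 -0.03 0.5;0 0 -6 0 0 -0.03 0.5;0 0 -6 0 0 -0.02 0.5;0 0 -5.3 0 0 0 0.5;0 0 0 0 0 0 0.5"

```text
t: 4.25
eef_pos: [570.9, -7.5, 178.9]
orientation: [0.001, -0.047, 0.999, -0.0]
force: [-0.5, -0.0, -2.0]
width: 48.9
grasp_force: 43.1
```

```bash
python3 plan.py 573 -189.5 180 5.5; python3 - <<'E'
from h import *
s=state();f=grab_frame("wrist");np.save("w2",dict(f=f,s=s),allow_pickle=True)
cv2.imwrite("pics/w2.png",cv2.resize(f["pixels"],None,fx=1.5,fy=1.5,interpolation=cv2.INTER_CUBIC))
E
```

```text
t 4.2 pos [570.9  -7.5 178.9] yaw -174.60 | turnz -0.10 tilt(xy deg) [-0.03  0.13] shift [  15.3 -181.4   -1. ] w 48.9
```

View pics/w2.png

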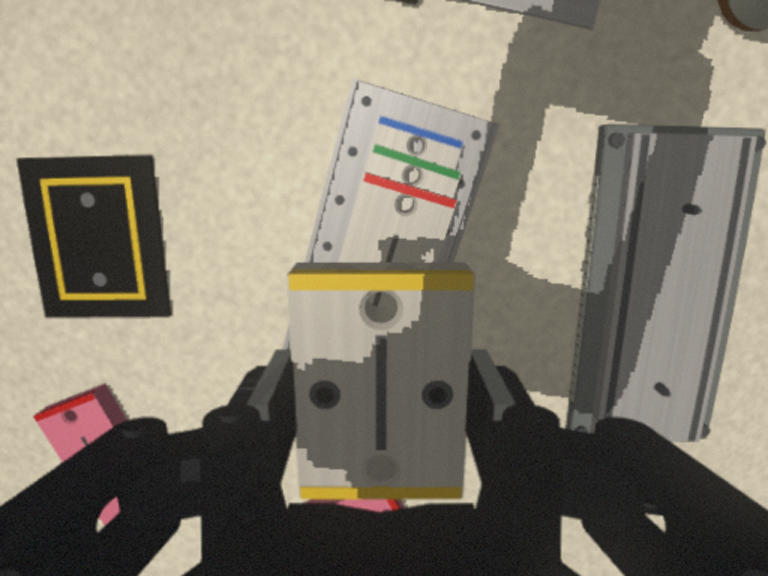

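```bash
python3 - <<'E'
from m import *
meas("w2",[("Y",[(290,273),(300,498),(466,498),(472,271)],183),("Yh",[(381,308),(381,467)],183),("mat",[(18,158),(45,318),(172,315),(153,155)],5),("frame",[(39,179),(61,300),(146,297),(130,178)],5),("dots",[(88,200),(100,280)],5),
("carr",[(691,209),(662,389)],28),("R",[(366,174)],51),("gh",[(412,175)],35),("bh",[(417,145)],19)])
E
```

```text
Y [[537.0, -34.6], [607.4, -28.7], [602.8, 21.9], [532.0, 13.4]] c [569.8  -7. ] len [48.2, 70.7, 50.8, 71.3] yaw01 4.8
Yh [[544.4, -9.7], [594.0, -5.0]] c [569.2  -7.4] len [49.8, 49.8] yaw01 5.4
mat [[525.2, -236.0], [628.7, -226.8], [618.2, -140.0], [517.0, -150.3]] c [ 572.3 -188.3] len [86.1, 103.9, 87.5, 101.7] yaw01 5.0
frame [[537.1, -223.2], [614.9, -214.6], [607.4, -157.0], [531.9, -164.9]] c [ 572.8 -189.9] len [58.5, 78.3, 58.1, 75.9] yaw01 6.3
dots [[547.6, -192.2], [598.7, -187.1]] c [ 573.1 -189.6] len [51.4, 51.4] yaw01 5.6
carr [[516.9, 168.7], [631.0, 179.6]] c [574.  174.2] len [114.6, 114.6] yaw01 5.4Traceback (most recent call last):
  File "<stdin>", line 2, in <module>
  File "m.py", line 6, in meas
    print(n,P[:,:2].round(1).tolist(),"c",P.mean(0)[:2].round(1),"len",[float(round(np.linalg.norm(P[i]-P[i-1]),1)) for i in range(len(P))],"yaw01 %.1f"%((yaw(P[0],P[1])+90)%180-90))
                                                                                                                                                                    ~^^^
IndexError: index 1 is out of bounds for axis 0 with size 1
```

Request:
send_rows:
  series: "0 0 0 0.0028 -0.0363 0 0.5;0 0 0 0.0028 -0.0363 0 0.5;0 0 0 0.0028 -0.0363 0 0.5;0 0 0 0.0028 -0.0363 0.02 0.5;0 0 0 0.0028 -0.0364 0.03 0.5;0 0 0 0 0 0.03 0.5;0 0 0 0 0 0 0.5;0 0 0 0 0 0 0.5"

```text
t: 5.1
eef_pos: [572.9, -188.9, 96.2]
orientation: [-0.001, -0.047, 0.999, 0.001]
force: [0.0, -0.2, -1.0]
width: 48.9
grasp_force: 43.0
```

```bash
python3 plan.py 574.2 -189.6 18 5.4; python3 - <<'E'
from h import *
s=state();f=grab_frame("wrist");np.save("w3",dict(f=f,s=s),allow_pickle=True)
cv2.imwrite("pics/w3.png",cv2.resize(f["pixels"],None,fx=1.5,fy=1.5,interpolation=cv2.INTER_CUBIC))
E
```

```text
t 5.1 pos [ 572.9 -188.9   96.2] yaw -174.64 | turnz -0.04 tilt(xy deg) [ 0.12 -0.16] shift [-1.4 -1.  78.2] w 48.9
```

View pics/w3.png

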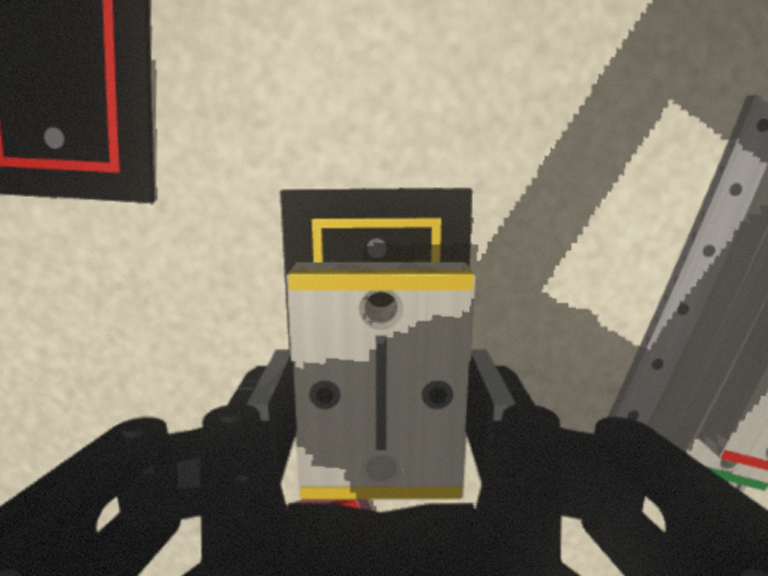

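```bash
python3 - <<'E'
from m import *
meas("w3",[("mat",[(281,191),(471,189)],5),("frame",[(312,219),(441,218)],5),("dot",[(377,247),(377,247)],5),("plate",[(290,273),(472,271)],100.3),("hole",[(381,308),(381,467)],100.3)])
E
```

```text
mat [[525.9, -237.2], [517.3, -153.2]] c [ 521.6 -195.2] len [84.5, 84.5] yaw01 -84.1
frame [[537.1, -222.7], [531.3, -164.9]] c [ 534.2 -193.8] len [58.1, 58.1] yaw01 -84.3
dot [[547.2, -192.4], [547.2, -192.4]] c [ 547.2 -192.4] len [0.0, 0.0] yaw01 0.0
plate [[539.1, -216.0], [534.1, -168.0]] c [ 536.6 -192. ] len [48.3, 48.3] yaw01 -84.1
hole [[546.5, -191.1], [596.0, -186.5]] c [ 571.3 -188.8] len [49.7, 49.7] yaw01 5.3
```

Request:
send_rows:
  series: "0 0 -0.2 -0.0013 -0.0013 0.02 0.5;0 0 0 0 0 0.025 0.5;0 0 0 0 0 0.02 0.5;0 0 0 0 0 0.01 0.5;0 0 0 0 0 0 0.5;0 0 0 0 0 0 0.5"

```text
t: 5.75
eef_pos: [576.4, -190.7, 24.2]
orientation: [0.001, -0.049, 0.999, -0.001]
force: [1.1, -1.5, -0.2]
width: 48.9
grasp_force: 43.0
```

```bash
python3 plan.py 574.3 -190.1 17 5.6
```

```text
t 5.8 pos [ 576.4 -190.7   24.2] yaw -174.35 | turnz 0.05 tilt(xy deg) [-0.08  0.16] shift [2.1 0.9 7.2] w 48.9
```

Request:
send_rows:
  series: "0 0 0 0 0 0.004 0.5;0 0 0 0 0 0 0.5"

```text
t: 5.95
eef_pos: [575.7, -190.8, 19.2]
orientation: [0.001, -0.049, 0.999, -0.0]
force: [0.2, -0.3, -1.2]
width: 48.8
grasp_force: 43.0
```

Request:
send_rows:
  series: "0 0 0 0 0 0 0.5"

```text
t: 6.05
eef_pos: [575.4, -190.9, 18.9]
orientation: [0.0, -0.049, 0.999, -0.0]
force: [0.3, -0.2, -1.7]
width: 49.1
grasp_force: 43.0
```

Request:
send_rows:
  series: "0 0 0 0 0 0 0.5"

```text
t: 6.15
eef_pos: [575.3, -190.8, 18.7]
orientation: [0.0, -0.049, 0.999, -0.0]
force: [0.0, -0.5, -2.1]
width: 48.9
grasp_force: 43.0
```

Request:
send_rows:
  series: "0 0 0 0 0 0 0.5"

```text
t: 6.25
eef_pos: [575.2, -190.8, 18.5]
orientation: [0.0, -0.049, 0.999, -0.0]
force: [-0.5, -0.5, -1.6]
width: 49.0
grasp_force: 43.0
```

```bash
python3 plan.py 574.3 -190.1 17 5.6; python3 - <<'E'
from h import *
s=state();f=grab_frame("wrist");np.save("w4",dict(f=f,s=s),allow_pickle=True)
cv2.imwrite("pics/w4.png",cv2.resize(f["pixels"][140:384,150:350],None,fx=2.4,fy=2.4,interpolation=cv2.INTER_CUBIC))
E
```

```text
t 6.2 pos [ 575.2 -190.8   18.5] yaw -174.39 | turnz 0.01 tilt(xy deg) [-0.01  0.02] shift [0.8 0.8 1.5] w 49.0
```

View pics/w4.png

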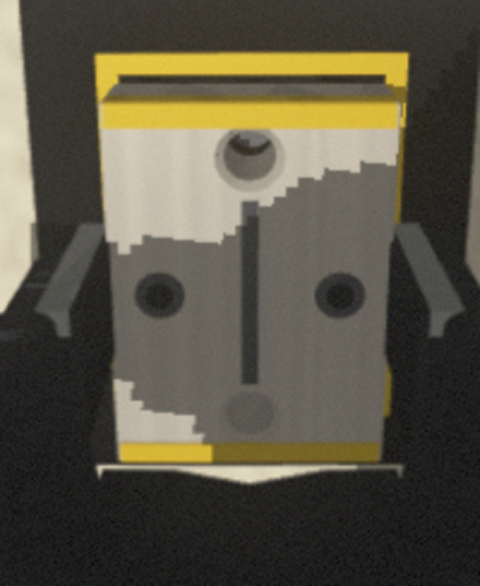

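```bash
python3 - <<'E'
from m import *
o=lambda L:[((x+.5)/2.4-.5+150,(y+.5)/2.4-.5+140) for x,y in L]
meas("w4",[("outer",o([(95,53),(408,53)]),5),("inner",o([(119,75),(386,75)]),5),("plate",o([(101,102),(399,101)]),22.6),("pbottom",o([(108,84),(393,83)]),6.6),("holes",o([(250,159),(249,412)]),22.6)],1)
E
```

```text
outer [[536.8, -223.2], [531.2, -165.4]] c [ 534.  -194.3] len [58.1, 58.1] yaw01 -84.5
inner [[540.6, -218.5], [535.8, -168.9]] c [ 538.2 -193.7] len [49.9, 49.9] yaw01 -84.5
plate [[541.6, -218.7], [536.6, -169.5]] c [ 539.1 -194.1] len [49.4, 49.4] yaw01 -84.3
pbottom [[542.1, -220.2], [536.8, -167.7]] c [ 539.5 -193.9] len [52.8, 52.8] yaw01 -84.3
holes [[549.0, -193.1], [598.3, -188.5]] c [ 573.7 -190.8] len [49.5, 49.5] yaw01 5.3
```

Request:
send_rows:
  series: "0 0 0 0.001 0 0.001 0.5;0 0 0 0 0 0.001 0.5;0 0 0 0 0 0 0.5;0 0 0 0 0 0 0.5"

```text
t: 6.7
eef_pos: [574.0, -190.9, 16.8]
orientation: [-0.0, -0.049, 0.999, -0.0]
force: [-2.0, 1.3, 3.1]
width: 49.1
grasp_force: 43.6
```

```bash
python3 plan.py 574.3 -190.8 17 5.6; python3 -c "
from station import state
print(state()['force'])"
```

```text
t 6.7 pos [ 574.  -190.9   16.8] yaw -174.39 | turnz 0.01 tilt(xy deg) [-0.   -0.01] shift [-0.3  0.1 -0.2] w 49.1
[-1.95943036  1.26440937  3.0643393 ]
```

Request:
send_rows:
  series: "0 0 0 0 0 0 -0.1;0 0 0 0 0 0 -0.5;0 0 0 0 0 0 -1;0 0 0 0 0 -0.02 -1;0 0 0 0 0 -0.04 -1;0 0 0 0 0 -0.05 -1;0 0 0 0 0 -0.05 -1;0 0 0 0 0 -0.05 -1"

```text
t: 7.5
eef_pos: [574.1, -190.7, 227.9]
orientation: [0.0, -0.049, 0.999, 0.0]
force: [-0.3, 0.2, -0.1]
width: 85.2
grasp_force: 0.0
```

Request:
send_rows:
  series: "0 0 6 -0.0015 0.037 0 -1;0 0 6 0 0.037 0 -1;0 0 5.3 0 0.037 0 -1;0 0 0 0.0073 0.036 0 -1;0 0 0 0.0073 0.036 0 -1;0 0 0 0 0 0 -1;0 0 0 0 0 0 -1;0 0 0 0 0 0 -1"

```text
t: 8.3
eef_pos: [576.8, -7.4, 226.1]
orientation: [0.0, 0.102, 0.995, -0.0]
force: [-0.3, 0.2, 0.6]
width: 85.6
grasp_force: 0.0
```

Request:
send_rows:
  series: "0 0 0 0 0 0 -1;0 0 0 0 0 0 -1"

```text
t: 8.5
eef_pos: [576.7, -7.8, 226.2]
orientation: [-0.0, 0.103, 0.995, -0.0]
force: [0.0, -0.1, 0.2]
width: 85.4
grasp_force: 0.0
```

```bash
python3 plan.py 570 -6 47 -11.8; python3 - <<'E'
from h import *
s=state();f=grab_frame("wrist");np.save("w5",dict(f=f,s=s),allow_pickle=True)
cv2.imwrite("pics/w5.png",cv2.resize(f["pixels"],None,fx=1.5,fy=1.5,interpolation=cv2.INTER_CUBIC))
E
```

```text
t 8.5 pos [576.7  -7.8 226.2] yaw 168.21 | turnz 0.01 tilt(xy deg) [-0. -0.] shift [  7.    0.4 179.2] w 85.4
```

View pics/w5.png

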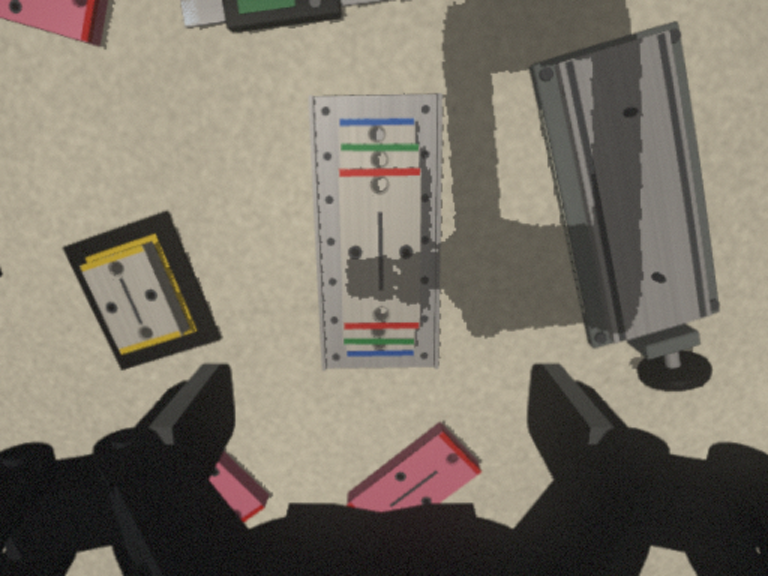

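```bash
python3 - <<'E'
from m import *
meas("w5",[("R",[(340,169),(344,328),(418,328),(421,169)],51),("Rh",[(379,184),(382,314)],51),("G",[(340,144),(345,344),(414,344),(419,144)],35),("Gh",[(378,159)]*2,35),("B",[(340,119),(347,356),(413,356),(415,119)],19),("Bh",[(376,133)]*2,19),
("Yh",[(116,268),(146,332)],21),("pins",[(630,112),(659,277)],32)])
E
```

```text
R [[514.7, -19.5], [614.4, -39.9], [624.4, 7.7], [524.8, 28.4]] c [569.6  -5.8] len [49.0, 101.7, 48.6, 101.7] yaw01 -11.6
Rh [[528.3, 1.7], [610.0, -13.5]] c [569.2  -5.9] len [83.1, 83.1] yaw01 -10.5
G [[499.9, -17.4], [631.4, -44.3], [641.3, 2.8], [510.1, 31.2]] c [570.7  -6.9] len [49.7, 134.3, 48.1, 134.3] yaw01 -11.5
Gh [[513.8, 4.1], [513.8, 4.1]] c [513.8   4.1] len [0.0, 0.0] yaw01 0.0
B [[483.9, -15.0], [646.9, -47.4], [656.9, 0.2], [493.9, 32.9]] c [570.4  -7.3] len [49.0, 166.2, 48.7, 166.2] yaw01 -11.2
Bh [[497.4, 6.2], [497.4, 6.2]] c [497.4   6.2] len [0.0, 0.0] yaw01 0.0
Yh [[547.7, -192.7], [598.0, -187.2]] c [ 572.9 -189.9] len [50.5, 50.5] yaw01 6.3
pins [[517.0, 166.9], [629.6, 177.9]] c [573.3 172.4] len [113.1, 113.1] yaw01 5.6
```

Request:
send_rows:
  series: "0 0 -0.6 0.0074 0.0004 0.04 -1;0 0 0 0 0 0.04 -1;0 0 0 0 0 0.04 -1;0 0 0 0 0 0.03 -1;0 0 0 0 0 0.01 -1;0 0 0 0 0 0 -1;0 0 0 0 0 0 -1;0 0 0 0 0 0 -1"

```text
t: 9.35
eef_pos: [571.3, -5.0, 69.0]
orientation: [0.002, 0.097, 0.995, 0.0]
force: [0.6, -0.2, 0.5]
width: 85.3
grasp_force: 0.0
```

```bash
python3 plan.py 569.5 -6.0 47 -11.2
```

```text
t 9.3 pos [571.3  -5.   69. ] yaw 168.90 | turnz 0.10 tilt(xy deg) [0.03 0.28] shift [ 1.7 -1.3 22. ] w 85.3
```

Request:
send_rows:
  series: "0 0 0 0.0013 -0.001 0.01 -1;0 0 0 0 0 0.011 -1;0 0 0 0 0 0 -1;0 0 0 0 0 0 -0.2;0 0 0 0 0 0 0.2;0 0 0 0 0 0 0.5;0 0 0 0 0 0 0.5;0 0 0 0 0 0 0.5"

```text
t: 10.15
eef_pos: [568.5, -5.5, 45.9]
orientation: [0.001, 0.097, 0.995, 0.0]
force: [0.3, -0.5, 1.1]
width: 49.0
grasp_force: 44.5
```

```bash
python3 plan.py 468.5 -342 150 1.2
```

```text
t 10.2 pos [568.5  -5.5  45.9] yaw 168.91 | turnz -12.29 tilt(xy deg) [0.01 0.08] shift [ 106.9 -334.3 -104.3] w 49.0
```

Request:
send_rows:
  series: "0 0 0 0 0 -0.005 0.5;0 0 0 0 0 -0.01 0.5;0 0 0 0 0 -0.02 0.5;0 0 0 0 0 -0.03 0.5;0 0 -6 0 0 -0.03 0.5;0 0 -6.3 0 0 -0.01 0.5;0 0 0 0.0118 -0.0371 0 0.5;0 0 0 0.0118 -0.0371 0 0.5"

```text
t: 10.95
eef_pos: [546.1, -80.1, 151.6]
orientation: [0.001, -0.012, 1.0, -0.0]
force: [-0.6, -0.3, -3.7]
width: 48.7
grasp_force: 44.2
```

Request:
send_rows:
  series: "0 0 0 0.0118 -0.0371 0 0.5;0 0 0 0.0118 -0.0371 0 0.5;0 0 0 0.0118 -0.0371 0 0.5;0 0 0 0.0118 -0.0371 0 0.5;0 0 0 0.0118 -0.0371 0 0.5;0 0 0 0.0118 -0.0371 0 0.5;0 0 0 0.0118 -0.0371 0 0.5;0 0 0 0 0 0 0.5"

```text
t: 11.75
eef_pos: [466.9, -346.0, 150.4]
orientation: [-0.001, -0.008, 1.0, -0.001]
force: [-0.2, 0.2, -3.0]
width: 49.1
grasp_force: 44.2
```

Request:
send_rows:
  series: "0 0 0 0 0 0 0.5;0 0 0 0 0 0 0.5;0 0 0 0 0 0 0.5;0 0 0 0 0 0 0.5"

```text
t: 12.15
eef_pos: [469.4, -340.4, 150.4]
orientation: [0.0, -0.012, 1.0, 0.0]
force: [0.7, 0.2, -2.2]
width: 48.8
grasp_force: 44.2
```

```bash
python3 plan.py 468.5 -342 110 1.2; python3 - <<'E'
from h import *
s=state();f=grab_frame("wrist");np.save("w6",dict(f=f,s=s),allow_pickle=True)
cv2.imwrite("pics/w6.png",cv2.resize(f["pixels"],None,fx=1.5,fy=1.5,interpolation=cv2.INTER_CUBIC))
E
```

```text
t 12.2 pos [ 469.4 -340.4  150.4] yaw -178.68 | turnz 0.12 tilt(xy deg) [0.01 0.01] shift [ 0.9 -1.6 40.4] w 48.8
```

View pics/w6.png

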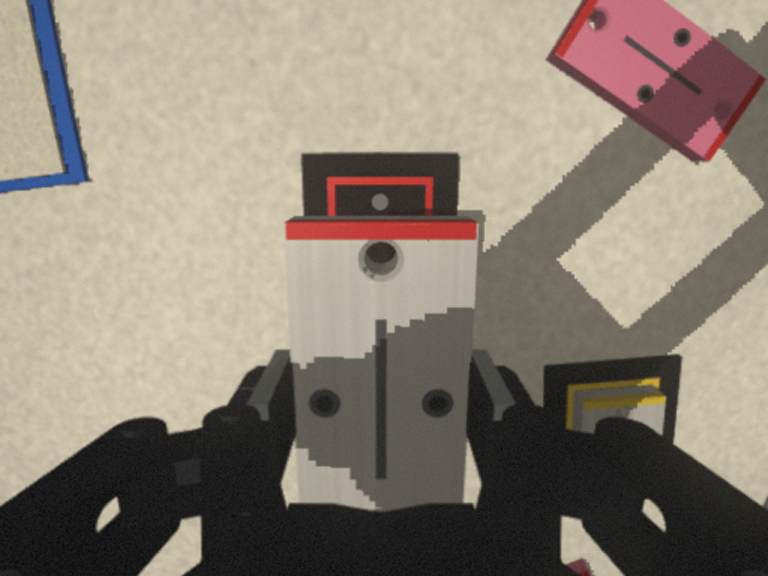

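```bash
python3 - <<'E'
from m import *
meas("w6",[("mat",[(302,155),(459,154)],5),("frame",[(327,177.5),(433,177.5)],5),("dot",[(380,202)]*2,5),("plate",[(286,222),(477,222)],155.5),("hole",[(381,260)]*2,155.5),("Y",[(566,386),(659,378)],5)])
E
```

```text
mat [[403.8, -384.1], [401.4, -298.9]] c [ 402.6 -341.5] len [85.2, 85.2] yaw01 -88.4
frame [[415.6, -370.5], [414.3, -312.4]] c [ 414.9 -341.5] len [58.1, 58.1] yaw01 -88.7
dot [[428.3, -341.2], [428.3, -341.2]] c [ 428.3 -341.2] len [0.0, 0.0] yaw01 0.0
plate [[420.0, -365.6], [418.9, -316.6]] c [ 419.5 -341.1] len [49.0, 49.0] yaw01 -88.7
hole [[429.4, -341.0], [429.4, -341.0]] c [ 429.4 -341. ] len [0.0, 0.0] yaw01 0.0
Y [[538.1, -223.6], [532.0, -165.0]] c [ 535.1 -194.3] len [58.9, 58.9] yaw01 -84.1
```

Request:
send_rows:
  series: "0 0 0 0.0007 -0.0004 0.03 0.5;0 0 0 0 0 0.03 0.5;0 0 0 0 0 0.03 0.5;0 0 0 0 0 0.025 0.5;0 0 0 0 0 0.01 0.5;0 0 0 0 0 0.004 0.5;0 0 0 0 0 0 0.5;0 0 0 0 0 0 0.5"

```text
t: 13.0
eef_pos: [469.3, -342.7, 23.2]
orientation: [0.001, -0.011, 1.0, -0.001]
force: [0.3, -0.1, -2.5]
width: 49.0
grasp_force: 44.1
```

Request:
send_rows:
  series: "0 0 0 0 0 0 0.5;0 0 0 0 0 0 0.5;0 0 0 0 0 0 0.5"

```text
t: 13.3
eef_pos: [468.6, -342.2, 22.0]
orientation: [0.001, -0.011, 1.0, -0.0]
force: [1.0, -0.4, -2.4]
width: 49.0
grasp_force: 44.1
```

```bash
python3 plan.py 468.7 -340.8 16 1.4
```

```text
t 13.3 pos [ 468.6 -342.2   22. ] yaw -178.79 | turnz -0.19 tilt(xy deg) [-0.05  0.06] shift [-0.2  1.4  6. ] w 49.0
```

Request:
send_rows:
  series: "0 0 -0.2 0 0.0012 0.003 0.5;0 0 0 0 0 0.002 0.5;0 0 0 0 0 0 0.5;0 0 0 0 0 0 0.5;0 0 0 0 0 0 0.5"

```text
t: 13.8
eef_pos: [468.1, -340.7, 16.1]
orientation: [-0.0, -0.012, 1.0, 0.0]
force: [0.0, -0.5, -2.3]
width: 49.0
grasp_force: 44.2
```

```bash
python3 plan.py 468.7 -340.8 16 1.4; python3 - <<'E'
from h import *
s=state();f=grab_frame("wrist");np.save("w7",dict(f=f,s=s),allow_pickle=True)
cv2.imwrite("pics/w7.png",cv2.resize(f["pixels"][90:240,150:350],None,fx=3,fy=3,interpolation=cv2.INTER_CUBIC))
E
```

```text
t 13.8 pos [ 468.1 -340.7   16.1] yaw -178.59 | turnz 0.01 tilt(xy deg) [ 0.02 -0.02] shift [-0.6 -0.2  0.1] w 49.0
```

View pics/w7.png

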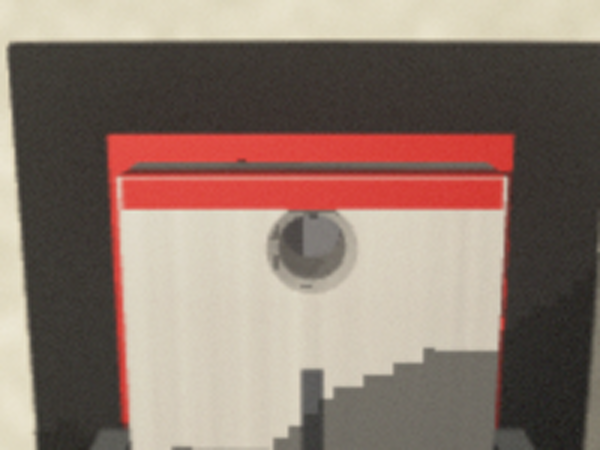

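Request:
send_rows:
  series: "0 0 0 0 0 0.001 0.5;0 0 0 0 0 0 0.5;0 0 0 0 0 0 0.5;0 0 0 0 0 0 -0.1;0 0 0 0 0 0 -0.5;0 0 0 0 0 0 -1;0 0 0 0 0 -0.01 -1;0 0 0 0 0 -0.03 -1"

```text
t: 14.65
eef_pos: [466.3, -339.0, 52.4]
orientation: [-0.003, -0.012, 1.0, 0.003]
force: [-0.4, 0.1, -0.4]
width: 85.2
grasp_force: 0.0
```

Request:
send_rows:
  series: "0 0 0 0 0 -0.05 -1;0 0 0 0 0 -0.05 -1;0 0 0 0 0 -0.05 -1;0 0 6 0 0 -0.02 -1;0 0 6.7 0 0 0 -1;0 0 0 0 0 0 -1"

```text
t: 15.25
eef_pos: [468.7, -341.2, 227.5]
orientation: [0.002, 0.098, 0.995, -0.001]
force: [-0.3, -0.2, -0.4]
width: 85.3
grasp_force: 0.0
```

```bash
python3 plan.py 575 -7 220 -11.6
```

```text
t 15.2 pos [ 468.7 -341.2  227.5] yaw 168.73 | turnz 0.33 tilt(xy deg) [-0.11  0.2 ] shift [-36.9 348.7   7. ] w 85.3
```

Request:
send_rows:
  series: "0 0 0.3 -0.0041 0.0387 0 -1;0 0 0 -0.0041 0.0387 0 -1;0 0 0 -0.0041 0.0387 0 -1;0 0 0 -0.0041 0.0387 0 -1;0 0 0 -0.0041 0.0387 0 -1;0 0 0 -0.0041 0.0387 0 -1;0 0 0 -0.0041 0.0387 0 -1;0 0 0 -0.0041 0.0387 0 -1"

```text
t: 16.05
eef_pos: [562.2, -42.3, 224.4]
orientation: [-0.001, 0.1, 0.995, 0.0]
force: [-1.3, -0.6, -0.9]
width: 85.6
grasp_force: 0.0
```

Request:
send_rows:
  series: "0 0 0 -0.0041 0.0387 0 -1;0 0 0 0 0 0 -1;0 0 0 0 0 0 -1;0 0 0 0 0 0 -1;0 0 0 0 0 0 -1;0 0 0 0 0 0 -1"

```text
t: 16.65
eef_pos: [573.9, -8.1, 225.3]
orientation: [-0.0, 0.102, 0.995, -0.0]
force: [0.0, 0.5, -0.8]
width: 85.4
grasp_force: 0.0
```

```bash
cat >> m.py <<'E'
HSV=dict(green=((45,80,40),(80,255,255)),blue=((100,110,40),(125,255,255)))
def band(name,col,z,box):
    "far/near ends of a plate from its painted bands; box=x0,y0,x1,y1 in frame pixels"
    d=np.load(name+".npy",allow_pickle=True).item();f,s=d["f"],d["s"]
    m=cv2.inRange(cv2.cvtColor(f["pixels"],cv2.COLOR_BGR2HSV),*HSV[col]);b=np.zeros_like(m);x0,y0,x1,y1=box;b[y0:y1,x0:x1]=m[y0:y1,x0:x1]
    ys,xs=np.nonzero(b)
    P=toplane(f,c2w(f,s),np.c_[xs,ys],z)[:,:2].astype(np.float32)
    r=cv2.minAreaRect(P);print(col,len(xs),np.round(r[0],1),np.round(r[1],1),np.round(r[2],1))
E
python3 plan.py 570.5 -7 31 -11.6; python3 - <<'E'
from m import *
s=state();f=grab_frame("wrist");np.save("w8",dict(f=f,s=s),allow_pickle=True)
band("w5","green",35,(200,60,310,260));band("w5","blue",19,(200,60,310,260))
band("w8","green",35,(200,60,310,260));band("w8","blue",19,(200,60,310,260))
cv2.imwrite("pics/w8.png",cv2.resize(f["pixels"][:270,180:],None,fx=2,fy=2,interpolation=cv2.INTER_CUBIC))
E
```

```text
t 16.6 pos [573.9  -8.1 225.3] yaw 168.32 | turnz -0.08 tilt(xy deg) [-0. -0.] shift [  3.6   0.4 194.3] w 85.4
green 301 [570.4  -7. ] [ 47.3 134. ] 77.9
blue 277 [569.4  -7.9] [ 47.1 165. ] 78.7
green 291 [570.   -7.4] [ 48.  133.1] 78.0
blue 233 [569.7  -7.7] [ 47.  165.2] 78.9
```

View pics/w8.png

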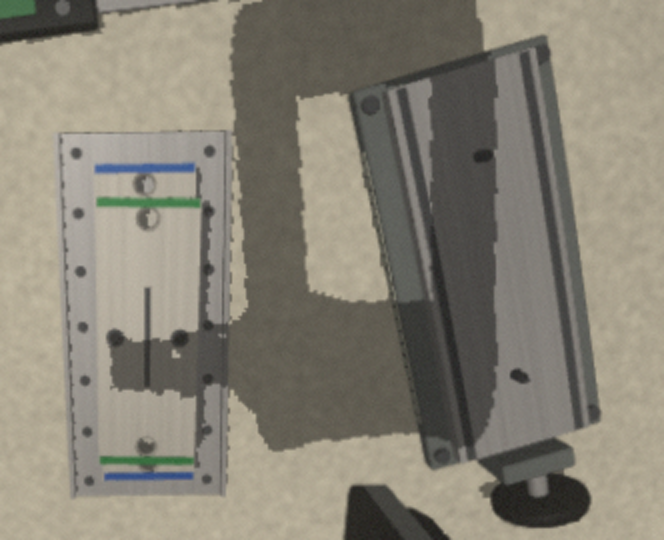

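Request:
send_rows:
  series: "0 0 0.2 0.0035 0.0005 0.04 -1;0 0 0 0 0 0.04 -1;0 0 0 0 0 0.04 -1;0 0 0 0 0 0.03 -1;0 0 0 0 0 0.02 -1;0 0 0 0 0 0.005 -1;0 0 0 0 0 0 -1;0 0 0 0 0 0 -1"

```text
t: 17.5
eef_pos: [572.0, -6.1, 52.0]
orientation: [0.002, 0.103, 0.995, 0.0]
force: [0.7, 0.3, 1.0]
width: 85.4
grasp_force: 0.0
```

Request:
send_rows:
  series: "0 0 0 0 0 0 -1;0 0 0 0 0 0 -1;0 0 0 0 0 0 -1"

```text
t: 17.8
eef_pos: [571.4, -5.7, 51.3]
orientation: [0.001, 0.103, 0.995, 0.0]
force: [0.8, 0.2, -0.3]
width: 85.5
grasp_force: 0.0
```

```bash
python3 plan.py 570.3 -7.1 30.5 -11.9
```

```text
t 17.8 pos [571.4  -5.7  51.3] yaw 168.21 | turnz 0.11 tilt(xy deg) [0.02 0.11] shift [ 0.8 -1.6 20.8] w 85.5
```

Request:
send_rows:
  series: "0 0 0.1 0.0005 -0.0014 0.01 -1;0 0 0 0 0 0.01 -1;0 0 0 0 0 0 -1;0 0 0 0 0 0 -1;0 0 0 0 0 0 -0.2;0 0 0 0 0 0 0.2;0 0 0 0 0 0 0.5;0 0 0 0 0 0 0.5"

```text
t: 18.6
eef_pos: [570.6, -7.1, 31.0]
orientation: [0.001, 0.104, 0.995, -0.0]
force: [0.3, -0.5, 1.6]
width: 48.9
grasp_force: 43.6
```

Request:
send_rows:
  series: "0 0 0 0 0 0 0.5;0 0 0 0 0 0 0.5"

```text
t: 18.8
eef_pos: [570.5, -7.1, 31.0]
orientation: [0.001, 0.104, 0.995, -0.0]
force: [0.2, 0.8, 2.8]
width: 48.5
grasp_force: 43.7
```

```bash
python3 plan.py 573.5 173.5 110 5.4
```

```text
t 18.8 pos [570.5  -7.1  31. ] yaw 168.11 | turnz -17.29 tilt(xy deg) [0.   0.08] shift [-20.1 179.5 -79. ] w 48.5
```

Request:
send_rows:
  series: "0 0 0 0 0 -0.005 0.5;0 0 0 0 0 -0.01 0.5;0 0 0 0 0 -0.03 0.5;0 0 -8 0 0 -0.04 0.5;0 0 -8 0 0 -0.02 0.5;0 0 -1.3 -0.004 0.03 0 0.5;0 0 0 -0.004 0.03 0 0.5;0 0 0 -0.003 0.03 0 0.5"

```text
t: 19.6
eef_pos: [572.9, 84.5, 135.6]
orientation: [-0.0, -0.047, 0.999, 0.0]
force: [0.7, 0.4, -3.1]
width: 49.4
grasp_force: 43.1
```

Request:
send_rows:
  series: "0 0 0 0 0 0 0.5;0 0 0 0 0 0 0.5;0 0 0 0 0 0 0.5;0 0 0 0 0 0 0.5"

```text
t: 20.0
eef_pos: [573.1, 82.7, 135.2]
orientation: [-0.0, -0.047, 0.999, -0.0]
force: [1.2, 0.1, -2.6]
width: 48.7
grasp_force: 43.1
```

```bash
python3 plan.py 573.5 173.5 110 5.4;  python3 - <<'E'
from h import *
s=state();f=grab_frame("wrist");np.save("w9",dict(f=f,s=s),allow_pickle=True)
T=np.linalg.inv(c2w(f,s))
def px(p):
    p=np.array(p,float); q=T[:3,:3]@p+T[:3,3]
    return cv2.projectPoints(q.reshape(1,1,3),np.zeros(3),np.zeros(3),K(f),f["dist_coeffs"])[0].ravel()
im=f["pixels"];out=[];print([px((516.3,168,28)),px((630.7,179,28))])
for p in((516.3,168,28),(630.7,179,28)):
    u,v=px(p).astype(int);u=min(max(u,20),491);v=min(max(v,20),363);out.append(cv2.resize(im[v-20:v+20,u-20:u+20],None,fx=7,fy=7,interpolation=cv2.INTER_CUBIC));print(u,v)
w=np.vstack(out); big=cv2.resize(im,None,fx=1,fy=1)
cv2.imwrite("pics/w9.png",np.hstack([np.vstack([big,np.zeros((560-384,512,3),np.uint8)]),w]))
E
```

```text
t 20.0 pos [573.1  82.7 135.2] yaw -174.66 | turnz -0.06 tilt(xy deg) [-0.01 -0.02] shift [-9.  90.4 25.2] w 48.7
[array([378.55720157, 129.45851044]), array([364.97363413, 273.19571769])]
378 129
364 273
```

View pics/w9.png

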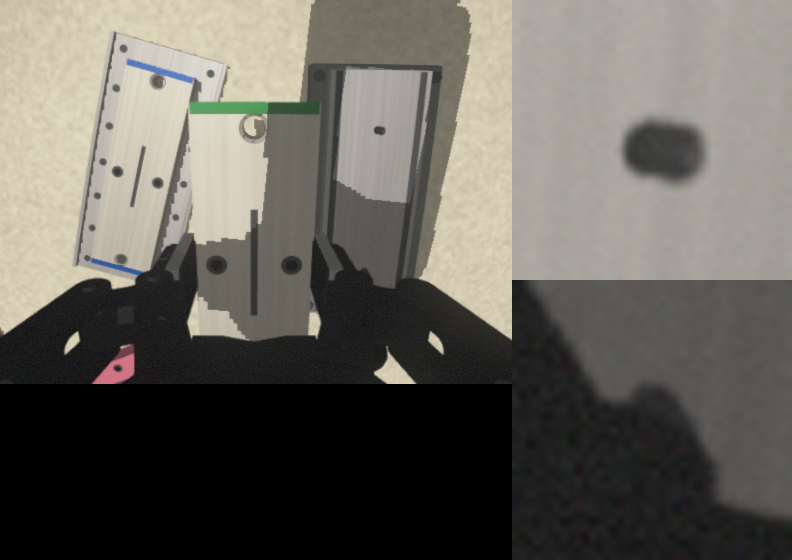

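```bash
python3 - <<'E'
from m import *
meas("w9",[("pin base",[(377.5,129.6)]*2,22),("tip",[(384,130.2)]*2,35),("hole",[(252.8,127)]*2,139.2),("edge",[(189,102),(320,102)],139.2),("cross",[(216.5,265),(291.5,265)],139.2)],1)
band("w9","green",139.2,(170,80,340,130))
for n in("w2","w8","w5","w1"):
    d=np.load(n+".npy",allow_pickle=True).item();f,s=d["f"],d["s"];T=np.linalg.inv(c2w(f,s))
    g=cv2.cvtColor(f["pixels"],cv2.COLOR_BGR2GRAY).astype(float)
    res=[]
    for p in((516.5,168.5,28),(631,179.3,28)):
        q=T[:3,:3]@np.array(p)+T[:3,3]; u,v=cv2.projectPoints(q.reshape(1,1,3),np.zeros(3),np.zeros(3),K(f),f["dist_coeffs"])[0].ravel().round().astype(int)
        w=g[v-9:v+10,u-9:u+10]; bg=np.median(w); wt=np.clip(bg*0.75-w,0,None); yy,xx=np.mgrid[-9:10,-9:10]
        res.append((u+(wt*xx).sum()/wt.sum(),v+(wt*yy).sum()/wt.sum()))
    for z in (27,):
        P=toplane(f,c2w(f,s),res,z); print(n,P[:,:2].round(1).tolist(),P.mean(0)[:2].round(1),np.linalg.norm(P[0]-P[1]).round(1),round(yaw(P[0],P[1]),2))
E
```

```text
pin base [[516.7, 169.5], [516.7, 169.5]] c [516.7 169.5] len [0.0, 0.0] yaw01 0.0
tip [[516.1, 169.3], [516.1, 169.3]] c [516.1 169.3] len [0.0, 0.0] yaw01 0.0
hole [[515.6, 77.1], [515.6, 77.1]] c [515.6  77.1] len [0.0, 0.0] yaw01 0.0
edge [[508.5, 52.4], [504.0, 101.4]] c [506.3  76.9] len [49.2, 49.2] yaw01 -84.7
cross [[574.8, 67.0], [571.8, 98.9]] c [573.3  82.9] len [32.1, 32.1] yaw01 -84.8
green 1414 [508.3  76.9] [ 4.1 48.4] 5.1
w2 [[516.7, 168.1], [631.3, 179.8]] [574.  173.9] 115.1 5.83
w8 [[516.9, 169.1], [631.0, 179.5]] [573.9 174.3] 114.6 5.19
w5 [[516.9, 169.1], [631.2, 179.6]] [574.  174.4] 114.8 5.28
w1 [[516.7, 168.9], [631.0, 179.5]] [573.9 174.2] 114.8 5.33
```

Request:
send_rows:
  series: "0 0 0 -0.0032 0.0305 0 0.5;0 0 0 -0.0032 0.0305 0 0.5;0 0 0 -0.0032 0.0305 0 0.5;0 0 0 0 0 0.02 0.5;0 0 0 0 0 0.03 0.5;0 0 0 0 0 0.02 0.5;0 0 0 0 0 0.008 0.5;0 0 0 0 0 0 0.5"

```text
t: 20.85
eef_pos: [573.2, 174.9, 55.8]
orientation: [-0.002, -0.047, 0.999, -0.0]
force: [-0.4, -0.3, -3.4]
width: 49.2
grasp_force: 43.1
```

Request:
send_rows:
  series: "0 0 0 0 0 0 0.5;0 0 0 0 0 0 0.5;0 0 0 0 0 0 0.5;0 0 0 0 0 0 0.5;0 0 0 0 0 0 0.5"

```text
t: 21.35
eef_pos: [574.3, 175.7, 57.9]
orientation: [0.0, -0.047, 0.999, 0.0]
force: [0.6, -0.6, -3.7]
width: 48.9
grasp_force: 43.1
```

```bash
python3 plan.py 574.2 174.7 50 5.35
```

```text
t 21.4 pos [574.3 175.7  57.9] yaw -174.59 | turnz 0.06 tilt(xy deg) [0.01 0.06] shift [ 0.2 -1.   7.9] w 48.9
```

Request:
send_rows:
  series: "0 0 0 0 -0.001 0.004 0.5;0 0 0 0 0 0.003 0.5;0 0 0 0 0 0 0.5;0 0 0 0 0 0 0.5;0 0 0 0 0 0 0.5;0 0 0 0 0 0 0.5"

```text
t: 21.95
eef_pos: [574.3, 174.7, 50.5]
orientation: [0.0, -0.047, 0.999, 0.0]
force: [0.4, -0.2, -3.1]
width: 49.0
grasp_force: 43.1
```

```bash
python3 plan.py 574.2 174.7 50 5.35;  python3 - <<'E'
from h import *
s=state();f=grab_frame("wrist");np.save("w10",dict(f=f,s=s),allow_pickle=True)
cv2.imwrite("pics/w10.png",cv2.resize(f["pixels"][80:200,170:340],None,fx=4.5,fy=4.5,interpolation=cv2.INTER_CUBIC))
E
```

```text
t 21.9 pos [574.3 174.7  50.5] yaw -174.59 | turnz 0.06 tilt(xy deg) [0.01 0.02] shift [0.1 0.  0.5] w 49.0
```

View pics/w10.png

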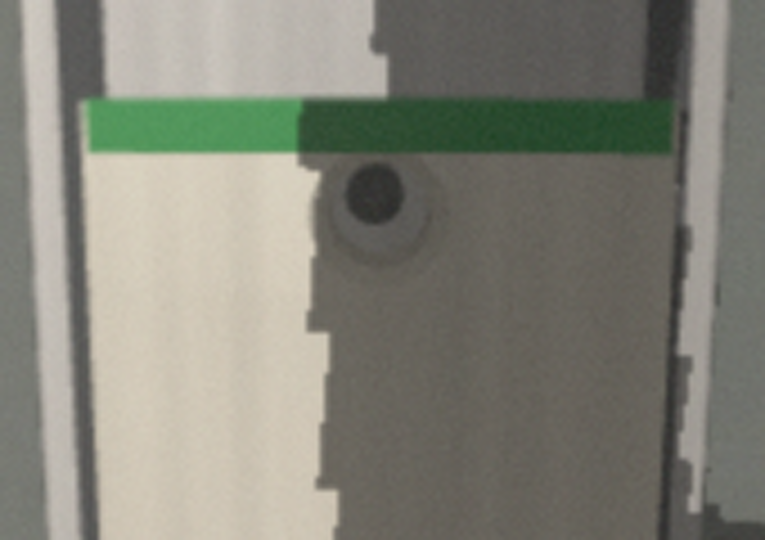

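```bash
python3 - <<'E'
from m import *
o=lambda x,y:[((x+.5)/4.5-.5+170,(y+.5)/4.5-.5+80)]*2
meas("w10",[("pin",o(375,194),30),("hole",o(380,207),54.5)],1)
E
```

```text
pin [[516.6, 169.1], [516.6, 169.1]] c [516.6 169.1] len [0.0, 0.0] yaw01 0.0
hole [[516.3, 169.5], [516.3, 169.5]] c [516.3 169.5] len [0.0, 0.0] yaw01 0.0
```

Request:
send_rows:
  series: "0 0 0 -0.0003 -0.0004 0.003 0.5;0 0 0 0 0 0.003 0.5;0 0 0 0 0 0.002 0.5;0 0 0 0 0 0 0.5;0 0 0 0 0 0 0.5"

```text
t: 22.5
eef_pos: [574.4, 174.3, 42.1]
orientation: [-0.0, -0.047, 0.999, 0.0]
force: [0.3, 0.7, -3.9]
width: 49.0
grasp_force: 43.1
```

```bash
python3 plan.py 574.5 174.4 34 5.35
```

```text
t 22.5 pos [574.4 174.3  42.1] yaw -174.59 | turnz 0.06 tilt(xy deg) [ 0.   -0.02] shift [-0.1  0.1  8.1] w 49.0
```

Bottom at about 30 with no contact force, so the pins are entering the holes.

Request:
send_rows:
  series: "0 0 0 0 0 0.003 0.5;0 0 0 0 0 0.003 0.5;0 0 0 0 0 0.002 0.5;0 0 0 0 0 0.001 0.5;0 0 0 0 0 0 0.5;0 0 0 0 0 0 0.5;0 0 0 0 0 0 0.5"

```text
t: 23.2
eef_pos: [574.4, 174.3, 34.0]
orientation: [-0.0, -0.047, 0.999, -0.0]
force: [-4.3, -0.8, 5.9]
width: 49.3
grasp_force: 44.0
```

Request:
send_rows:
  series: "0 0 0 0 0 0 0.2;0 0 0 0 0 0 -0.1;0 0 0 0 0 0 -0.5;0 0 0 0 0 0 -1;0 0 0 0 0 -0.01 -1;0 0 0 0 0 -0.04 -1;0 0 0 0 0 -0.05 -1;0 0 0 0 0 -0.05 -1"

```text
t: 24.0
eef_pos: [574.4, 174.3, 185.0]
orientation: [-0.0, -0.047, 0.999, 0.0]
force: [1.4, -0.2, -0.7]
width: 85.2
grasp_force: 0.0
```

Request:
send_rows:
  series: "0 0 8 0 0 -0.04 -1;0 0 8.5 0 0 0 -1;0 0 0 0 0 0 -1;0 0 0 0 0 0 -1;0 0 0 0 0 0 -1"

```text
t: 24.5
eef_pos: [573.8, 174.1, 221.5]
orientation: [-0.002, 0.096, 0.995, -0.0]
force: [0.4, 0.1, -0.9]
width: 85.2
grasp_force: 0.0
```

```bash
python3 plan.py 575 -7.6 225 -11.1;  python3 - <<'E'
from h import *
s=state();f=grab_frame("wrist");np.save("w11",dict(f=f,s=s),allow_pickle=True)
from m import band
band("w11","green",38,(100,20,400,280))
# depth check of green plate top versus carriage bed
T=c2w(f,s); 
import numpy as np
for x in (-62,-40,0,40,62):
    for y in(-20,20):
        a=np.radians(5.3);p=np.array([574+x*np.cos(a)-y*np.sin(a),174.3+x*np.sin(a)+y*np.cos(a),38]);Ti=np.linalg.inv(T);q=Ti[:3,:3]@p+Ti[:3,3]
        u,v=cv2.projectPoints(q.reshape(1,1,3),np.zeros(3),np.zeros(3),K(f),f["dist_coeffs"])[0].ravel().round().astype(int)
        if 0<=u<512 and 0<=v<384:
            z=f["z_map"][v,u]; print(x,y,"height",round(float((T[:3,:3]@(q/q[2]*z)+T[:3,3])[2]),1))
E
```

```text
t 24.5 pos [573.8 174.1 221.5] yaw 169.03 | turnz 0.13 tilt(xy deg) [-0.07 -0.17] shift [ -36.1 -178.1   -3.4] w 85.2
green 321 [574.6 174.7] [133.2  47.1] 5.1
-62 -20 height 38.8
-62 20 height 36.7
-40 -20 height 37.8
-40 20 height 37.9
0 -20 height 39.0
0 20 height 38.5
40 -20 height 38.7
40 20 height 38.6
62 -20 height 37.1
62 20 height 38.5
```

Green is fully home (top at about 38). Now blue.

Request:
send_rows:
  series: "0 0 0.1 -0.0072 -0.0356 0 -1;0 0 0 -0.0072 -0.0356 0 -1;0 0 0 -0.0072 -0.0356 0 -1;0 0 0 -0.0072 -0.0356 0 -1;0 0 0 -0.0072 -0.0356 0 -1;0 0 0 0 0 0 -1;0 0 0 0 0 0 -1;0 0 0 0 0 0 -1"

```text
t: 25.35
eef_pos: [575.2, -6.5, 222.6]
orientation: [-0.001, 0.097, 0.995, 0.0]
force: [-0.8, -0.3, 0.9]
width: 85.4
grasp_force: 0.0
```

Request:
send_rows:
  series: "0 0 0 0 0 0 -1;0 0 0 0 0 0 -1"

```text
t: 25.55
eef_pos: [575.4, -6.2, 223.2]
orientation: [-0.0, 0.097, 0.995, 0.0]
force: [0.5, 0.3, -0.8]
width: 85.5
grasp_force: 0.0
```

```bash
python3 - <<'E'
from m import *
s=state();f=grab_frame("wrist");np.save("w12",dict(f=f,s=s),allow_pickle=True)
band("w12","blue",19,(200,40,320,260))
E
python3 plan.py 570 -7.6 15 -11.1
```

```text
blue 235 [569.3  -7.3] [ 46.7 164. ] 78.8
t 25.6 pos [575.3  -6.3 223.3] yaw 168.91 | turnz 0.01 tilt(xy deg) [ 0.01 -0.  ] shift [  5.   -2.3 208.3] w 85.6
```

Request:
send_rows:
  series: "0 0 0 0.0053 -0.0021 0.04 -1;0 0 0 0 0 0.05 -1;0 0 0 0 0 0.05 -1;0 0 0 0 0 0.03 -1;0 0 0 0 0 0.01 -1;0 0 0 0 0 0.005 -1;0 0 0 0 0 0 -1;0 0 0 0 0 0 -1"

```text
t: 26.4
eef_pos: [571.6, -8.4, 40.9]
orientation: [0.002, 0.097, 0.995, 0.0]
force: [0.5, -0.4, -0.7]
width: 85.4
grasp_force: 0.0
```

Request:
send_rows:
  series: "0 0 0 0 0 0 -1;0 0 0 0 0 0 -1;0 0 0 0 0 0 -1"

```text
t: 26.7
eef_pos: [570.3, -8.4, 39.2]
orientation: [0.001, 0.097, 0.995, 0.0]
force: [0.2, 0.2, -0.1]
width: 85.2
grasp_force: 0.0
```

```bash
python3 plan.py 570 -7.5 15.5 -11.1
```

```text
t 26.7 pos [570.3  -8.4  39.2] yaw 168.81 | turnz -0.09 tilt(xy deg) [0.01 0.09] shift [ 0.5  0.9 23.7] w 85.2
```

Request:
send_rows:
  series: "0 0 0 0 0.0009 0.01 -1;0 0 0 0 0 0.008 -1;0 0 0 0 0 0.004 -1;0 0 0 0 0 0 -1;0 0 0 0 0 0 -1;0 0 0 0 0 0 -1"

```text
t: 27.3
eef_pos: [570.2, -7.5, 16.6]
orientation: [0.0, 0.097, 0.995, 0.0]
force: [0.2, -0.3, -0.4]
width: 85.7
grasp_force: 0.0
```

Request:
send_rows:
  series: "0 0 0 0 0 0 -0.2;0 0 0 0 0 0 0.2;0 0 0 0 0 0 0.5;0 0 0 0 0 0 0.5;0 0 0 0 0 0 0.5;0 0 0 0 0 0 0.5"

```text
t: 27.9
eef_pos: [570.3, -7.7, 16.9]
orientation: [0.001, 0.097, 0.995, -0.0]
force: [-0.6, -1.8, 5.3]
width: 48.7
grasp_force: 44.6
```

```bash
python3 plan.py 492 350.5 135 8.4
```

```text
t 27.9 pos [570.3  -7.7  16.9] yaw 168.81 | turnz -19.59 tilt(xy deg) [-0.02  0.06] shift [  25.   365.8 -118.2] w 48.7
```

Request:
send_rows:
  series: "0 0 0 0 0 -0.005 0.5;0 0 0 0 0 -0.015 0.5;0 0 0 0 0 -0.04 0.5;0 0 -7 0 0 -0.04 0.5;0 0 -7 0 0 -0.018 0.5;0 0 -5.6 0 0 0 0.5;0 0 0 0.0025 0.0366 0 0.5;0 0 0 0.0025 0.0366 0 0.5"
  force: 60

```text
t: 28.7
eef_pos: [553.7, 64.5, 134.4]
orientation: [-0.0, -0.072, 0.997, 0.0]
force: [0.2, 0.4, -3.7]
width: 48.1
grasp_force: 63.8
```

Request:
send_rows:
  series: "0 0 0 0.0025 0.0366 0 0.5;0 0 0 0.0025 0.0366 0 0.5;0 0 0 0.0025 0.0366 0 0.5;0 0 0 0.0025 0.0366 0 0.5;0 0 0 0.0025 0.0366 0 0.5;0 0 0 0.0025 0.0366 0 0.5;0 0 0 0.0025 0.0366 0 0.5;0 0 0 0.0025 0.0366 0 0.5"

```text
t: 29.5
eef_pos: [490.4, 352.3, 134.0]
orientation: [-0.001, -0.073, 0.997, -0.0]
force: [0.8, -0.5, -4.1]
width: 48.3
grasp_force: 63.8
```

Request:
send_rows:
  series: "0 0 0 0 0 0 0.5;0 0 0 0 0 0 0.5;0 0 0 0 0 0 0.5;0 0 0 0 0 0 0.5;0 0 0 0 0 0 0.5"

```text
t: 30.0
eef_pos: [492.0, 349.9, 134.4]
orientation: [-0.0, -0.073, 0.997, -0.0]
force: [0.6, -0.1, -4.1]
width: 48.0
grasp_force: 64.0
```

```bash
python3 plan.py 492 350.5 18.9 8.4;  python3 - <<'E'
from h import *
s=state();f=grab_frame("wrist");np.save("w13",dict(f=f,s=s),allow_pickle=True)
cv2.imwrite("pics/w13.png",cv2.resize(f["pixels"][:,128:384],None,fx=1.56,fy=1.56,interpolation=cv2.INTER_CUBIC)[:600])
cv2.imwrite("pics/w13.png",cv2.resize(f["pixels"],None,fx=1.5,fy=1.5,interpolation=cv2.INTER_CUBIC))
E
```

```text
t 30.0 pos [492.  349.9 134.4] yaw -171.68 | turnz -0.08 tilt(xy deg) [-0.   -0.01] shift [-1.000e-01  6.000e-01  1.155e+02] w 48.0
```

View pics/w13.png

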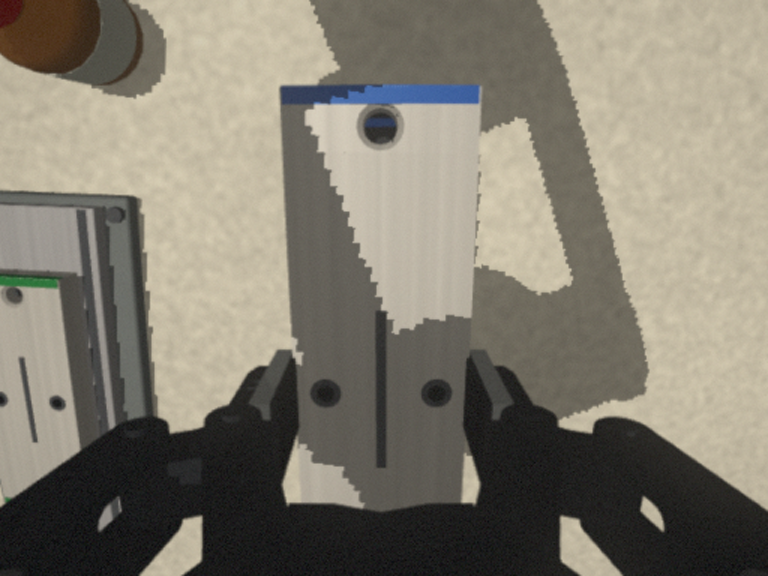

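Request:
send_rows:
  series: "0 0 0 0 0.04 -0.02 0.5;0 0 0 0 0.04 -0.02 0.5;0 0 0 0 0.03 -0.02 0.5;0 0 0 0 0 0 0.5;0 0 0 0 0 0 0.5;0 0 0 0 0 0 0.5;0 0 0 0 0 0 0.5;0 0 0 0 0 0 0.5"

```text
t: 30.85
eef_pos: [475.7, 458.5, 193.4]
orientation: [-0.001, -0.073, 0.997, -0.001]
force: [-1.3, -0.3, -4.9]
width: 48.1
grasp_force: 64.3
```

```bash
python3 plan.py 492 350.5 18.9 8.4;  python3 - <<'E'
from m import *
s=state();f=grab_frame("wrist");np.save("w14",dict(f=f,s=s),allow_pickle=True)
T=c2w(f,s);m=cv2.inRange(cv2.cvtColor(f["pixels"],cv2.COLOR_BGR2HSV),(100,110,30),(128,255,255))
ys,xs=np.nonzero(m);P=toplane(f,T,np.c_[xs,ys],5)[:,:2]
a=np.radians(8.4);ex=np.array([np.cos(a),np.sin(a)]);ey=np.array([-ex[1],ex[0]])
L=np.c_[(P-[492,350.5])@ex,(P-[492,350.5])@ey]
k=(abs(L[:,0])<110)&(abs(L[:,1])<45);L=L[k];print(k.sum(),L.min(0),L.max(0))
A=L[(L[:,1]>15)];B=L[L[:,1]<-15];C=L[(L[:,0]<-60)&(abs(L[:,1])<20)];D=L[(L[:,0]>60)&(abs(L[:,1])<20)]
for n,X,i in(("left",A[abs(A[:,0])<70],0),("right",B[abs(B[:,0])<70],0),("far",C,1),("near",D,1)):
    print(n,len(X),np.polyfit(X[:,i],X[:,1-i],1) if len(X)>5 else "", X[:,i].min() if len(X) else"",X[:,i].max() if len(X) else "")
# held plate: end band of plate, top at TCP+2.1
z=s["eef_pos"][2]+2.1
band("w14","blue",z,(170,40,345,100))
band("w13","blue",134.4+2.1,(170,40,345,75))
E
```

```text
t 30.9 pos [475.7 458.5 193.4] yaw -171.67 | turnz -0.07 tilt(xy deg) [-0.06 -0.09] shift [  -0.6 -109.1  174.6] w 48.1
2050 [-85.28019954 -28.18531312] [89.93883201 32.37950757]
left 698 [1.14886767e-02 2.89489892e+01] -69.64102036608924 69.01193119903962
right 674 [ 1.04163233e-02 -2.50364243e+01] -69.42836948320311 69.16119590820449
far 206 [-9.76765790e-03 -8.29202152e+01] -19.64786577722626 19.598347556643795
near 146 [-1.54858855e-02  8.73806526e+01] -19.862602531546855 11.880147853774183
blue 1368 [395.3 446.8] [ 3.9 48.3] 8.5
blue 1175 [411.3 340. ] [ 3.9 44.6] 8.5
```

```bash
python3 plan.py 494.4 352.6 45 8.9
```

```text
t 30.9 pos [475.7 458.7 193.6] yaw -171.66 | turnz -0.56 tilt(xy deg) [-0.04 -0.06] shift [  -2.2 -107.6  148.7] w 48.1
```

Request:
send_rows:
  series: "0 0 -0.5 0 0 0 0.5;0 0 0 -0.0007 -0.0359 0.01 0.5;0 0 0 -0.0007 -0.0359 0.02 0.5;0 0 0 -0.0007 -0.0359 0.03 0.5;0 0 0 0 0 0.04 0.5;0 0 0 0 0 0.03 0.5;0 0 0 0 0 0.015 0.5;0 0 0 0 0 0 0.5"

```text
t: 31.7
eef_pos: [492.6, 352.6, 46.4]
orientation: [-0.003, -0.078, 0.997, -0.001]
force: [0.7, 0.3, -4.1]
width: 47.9
grasp_force: 64.4
```

Request:
send_rows:
  series: "0 0 0 0 0 0 0.5;0 0 0 0 0 0 0.5;0 0 0 0 0 0 0.5;0 0 0 0 0 0 0.5"

```text
t: 32.1
eef_pos: [495.1, 354.3, 51.0]
orientation: [0.001, -0.078, 0.997, 0.001]
force: [-0.7, 0.1, -4.2]
width: 48.3
grasp_force: 64.5
```

```bash
python3 plan.py 494.4 352.6 19 8.9
```

```text
t 32.1 pos [495.1 354.3  51. ] yaw -171.07 | turnz 0.03 tilt(xy deg) [0.06 0.16] shift [ 1.  -1.6 32. ] w 48.3
```

Request:
send_rows:
  series: "0 0 0 0.0006 -0.0016 0.01 0.5;0 0 0 0 0 0.01 0.5;0 0 0 0 0 0.008 0.5;0 0 0 0 0 0.002 0.5;0 0 0 0 0 0 0.5;0 0 0 0 0 0 0.5;0 0 0 0 0 0 0.5;0 0 0 0 0 0 0.5"

```text
t: 32.9
eef_pos: [493.9, 352.0, 19.2]
orientation: [-0.0, -0.078, 0.997, -0.0]
force: [-2.1, -1.2, -1.5]
width: 48.4
grasp_force: 64.8
```

```bash
python3 plan.py 494.4 352.6 19 8.9;  python3 - <<'E'
from m import *
s=state();f=grab_frame("wrist");np.save("w15",dict(f=f,s=s),allow_pickle=True)
m=cv2.inRange(cv2.cvtColor(f["pixels"],cv2.COLOR_BGR2HSV),(100,100,25),(128,255,255))
print(s["force"])
# blue rows along columns, to tell frame strip from plate band
for c in(215,235,254,275,290):
    r=np.nonzero(m[:200,c])[0]; g=np.split(r,np.nonzero(np.diff(r)>1)[0]+1); print(c,[(int(x[0]),int(x[-1])) for x in g if len(x)])
for r in(60,65,70,75,80,90,120):
    q=np.nonzero(m[r])[0]; g=np.split(q,np.nonzero(np.diff(q)>1)[0]+1); print("row",r,[(int(x[0]),int(x[-1])) for x in g if len(x)])
E
```

```text
t 32.9 pos [493.9 352.   19.2] yaw -171.09 | turnz 0.01 tilt(xy deg) [-0.   -0.01] shift [-0.6  0.6  0.2] w 48.4
[-2.14076183 -1.21231038 -1.51753694]
215 [(53, 68)]
235 [(53, 68)]
254 [(53, 56), (58, 68)]
275 [(53, 68)]
290 [(53, 68)]
row 60 [(185, 185), (188, 318), (321, 324)]
row 65 [(188, 318), (321, 323)]
row 70 [(321, 323)]
row 75 [(321, 323)]
row 80 [(321, 323)]
row 90 [(321, 322)]
row 120 [(319, 321)]
```

```bash
python3 - <<'E'
from m import *
d=np.load("w15.npy",allow_pickle=True).item();f,s=d["f"],d["s"]
m=cv2.inRange(cv2.cvtColor(f["pixels"],cv2.COLOR_BGR2HSV),(100,100,25),(128,255,255))
for r in(53,54,55,56,57,62):
    q=np.nonzero(m[r])[0]; print(r,q.min(),q.max())
q=np.nonzero(m[54])[0];a,b=q.min(),q.max()
g=f["pixels"][:,254].astype(int);print(g[50:72].tolist())
meas("w15",[("frame outer",[(a-.5,54),(b+.5,54)],5),("frame far",[(a,52.5),(b,52.5)],5),("plate",[(187.5,65),(318.5,65)],21.2),("plate near band edge",[(187.5,68.5),(318.5,68.5)],21.2)],1)
E
```

```text
53 190 324
54 185 324
55 185 324
56 185 324
57 185 324
62 188 324
[[34, 34, 36], [35, 35, 39], [48, 41, 39], [88, 55, 41], [102, 63, 40], [104, 64, 44], [105, 69, 46], [102, 78, 64], [106, 73, 54], [103, 62, 37], [107, 67, 46], [103, 63, 41], [103, 64, 43], [103, 62, 40], [105, 66, 46], [105, 67, 46], [105, 65, 42], [102, 64, 42], [103, 67, 52], [94, 83, 79], [86, 93, 96], [86, 93, 97]]
frame outer [[412.7, 310.4], [403.8, 367.9]] c [408.2 339.1] len [58.2, 58.2] yaw01 -81.1
frame far [[412.1, 310.5], [403.2, 367.6]] c [407.7 339. ] len [57.7, 57.7] yaw01 -81.1
plate [[418.1, 315.4], [410.6, 363.5]] c [414.4 339.5] len [48.7, 48.7] yaw01 -81.1
plate near band edge [[419.4, 315.5], [411.8, 363.8]] c [415.6 339.7] len [48.8, 48.8] yaw01 -81.1
```

Request:
send_rows:
  series: "0 0 0 0 0.0006 0 0.5;0 0 0 0 0 0.001 0.5;0 0 0 0 0 0 0.5;0 0 0 0 0 0 0.5"

```text
t: 33.35
eef_pos: [494.1, 352.5, 19.1]
orientation: [0.0, -0.078, 0.997, -0.0]
force: [-3.1, -3.5, 4.5]
width: 48.0
grasp_force: 65.4
```

Request:
send_rows:
  series: "0 0 0 0 0 0 0.2;0 0 0 0 0 0 -0.1;0 0 0 0 0 0 -0.5;0 0 0 0 0 0 -1;0 0 0 0 0 -0.01 -1;0 0 0 0 0 -0.04 -1;0 0 0 0 0 -0.05 -1;0 0 0 0 0 -0.05 -1"

```text
t: 34.15
eef_pos: [493.7, 352.7, 170.0]
orientation: [-0.0, -0.078, 0.997, 0.0]
force: [1.1, 0.7, 0.1]
width: 85.7
grasp_force: 0.0
```

Request:
send_rows:
  series: "0 0 0 0 0 -0.03 -1;0 0 0 0.03 0.03 0 -1;0 0 0 0.03 0.03 0 -1;0 0 0 0.03 0.03 0 -1;0 0 0 0 0 0 -1;0 0 0 0 0 0 -1;0 0 0 0 0 0 -1"

```text
t: 34.85
eef_pos: [391.8, 427.3, 198.7]
orientation: [0.001, -0.077, 0.997, 0.0]
force: [-0.4, 0.1, -1.0]
width: 85.2
grasp_force: 0.0
```

```bash
python3 - <<'E'
from m import *
HSV["red"]=((0,120,60),(8,255,255));HSV["yellow"]=((20,100,80),(32,255,255))
s=state();print(s["t"],s["eef_pos"],s["force"])
f=grab_frame("wrist");np.save("w16",dict(f=f,s=s),allow_pickle=True)
T=np.linalg.inv(c2w(f,s))
def boxpx(c,h,T,f):
    q=np.array([[c[0]+dx,c[1]+dy,20] for dx in(-h,h) for dy in(-h,h)])@T[:3,:3].T+T[:3,3]
    return cv2.projectPoints(q,np.zeros(3),np.zeros(3),K(f),f["dist_coeffs"])[0].reshape(-1,2)
band("w16","blue",13,(0,0,512,300))
f=grab_frame("top");np.save("t2",dict(f=f,s=None),allow_pickle=True)
# colour extents in top view, before/after frames for the bystanders
f0=np.load("top.npy",allow_pickle=True).item();d=cv2.absdiff(f["pixels"],f0["pixels"]).max(2)
for n,(x0,y0,x1,y1) in dict(bottle=(178,246,200,268),calliper=(220,238,296,264),pink1=(306,240,350,274),pink2=(292,112,328,150),pink3=(234,106,274,140)).items():
    print(n,(d[y0:y1,x0:x1]>40).sum())
def hm(c,col,z):
    q=boxpx(c,10,np.linalg.inv(f["cam_to_world"]),f).mean(0).astype(int);band("t2",col,z,(q[0]-38,q[1]-42,q[0]+38,q[1]+42))
for c,col,z in(((570,-192),"yellow",13),((468,-342),"red",13),((492,350),"blue",13),((572,174),"green",38)): hm(c,col,z)
E
```

```text
34.85 [391.78748816 427.31101132 198.73885326] [-0.35698014  0.07159386 -0.95168877]
blue 780 [475.6 351.9] [140.9  57.8] 9.1
bottle 0
calliper 0
pink1 0
pink2 0
pink3 0
yellow 109 [ 570.5 -189.1] [78.5 57.9] 7.2
red 131 [ 467.8 -338.6] [110.6  59.7] 1.4
blue 213 [492.3 350.4] [175.  60.] 8.9
green 50 [573.4 175.7] [134.9  47.1] 5.3
```

```bash
python3 -c "
from station import hand_in
print(hand_in())"
```

```text
the job is handed in; nothing more can be done
None
```

I handed the job in at about 35 s: the green plate is on the carriage pins, fully home. The yellow, red and blue plates lie painted side up on their own outlines, to about 1 mm as last measured (red and blue just before release), and the calliper and oil bottle have not moved.

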